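# Set a trimming guide's stop screw until the setting block just drags

## Robot

A 6-joint arm with a two-finger parallel gripper is mounted at the origin on the work surface. World frame = base frame: x ahead of the robot, y to its left, z up, the work surface at z = 0. Lengths are in m, angles in rad, forces in N, time in s.
With the tool pointing down it reaches from about 0.425 to 0.95 m from the base axis. Payload 14.7 kg.
Tool frame: the origin (TCP) lies between the finger pads; the fingertips stand 25 mm ahead of it and the grasp point (between the pads) lies 6 mm ahead of it; z points along the fingers, y is the direction in which the jaws open and shut (so a half turn about z gives the same grasp; the last joint's range is limited). The gripper opens to 85 mm and grips with 20 to 120 N. Pads are 22 mm wide; open, the fingers measure 114 mm over their backs; the gripper's body (76 mm by 85 mm) begins 54 mm behind the grasp point. The pads swing forward as they close: fully open they stand 13 mm farther back than shut.
Start: joints at [-1.306, 0.48, 1.596, -0, 1.065, -0.047], TCP at [0.199, -0.619, 0.256] pointing down, gripper open.
Joint ranges: [-2.75, 2.75], [-0.82, 2.05], [0.23, 2.67], [-1.56, 4.7], [0.09, 2.69], [-2.92, 2.92]. Speed limits (rad/s): [1.89, 1.89, 2.39, 3.01, 3.01, 3.01].

## Interface

Orientations are given as [roll, pitch, yaw] about the fixed x, y, z axes, in that order (R = Rz(yaw) Ry(pitch) Rx(roll)).
In Python, from plant import arm, optics, workorder gives the robot as it stands.
- The arm moves only by the tool jog_arm, never from a script. Its argument "motion" is one flat list of numbers, 7 for each row, row after row: the shift along the world's x, y, z in m, then the turn, a rotation vector about the world's x, y, z in rad, then the opening, from 0 (shut) to 1 (fully open). In form: [tx, ty, tz, rx, ry, rz, grip, tx, ty, tz, rx, ry, rz, grip, ...]. A call has 1 to 8 rows; each row is the pose to reach, as a shift and turn from the pose measured when the call began; what a row does not reach only later rows make up. A row lasts 1/12 s, in which the tool goes at most 41.7 mm and 7.16 degrees, less where a joint would pass 70% of its speed; a pose out of reach is approached as far as the arm can. A call with a gripper value outside its range is refused whole. The fingers move at their own pace and stop on an object; the grip force is fixed at half the most. Time passes only in rows, so rows that repeat a pose let the fingers close. It gives the time, the measured TCP pose, the force and the opening at its end, in the units of the state.
- arm.sense(): the state, without advancing time (a new reading comes with each control period).
- optics.get_image(name): name is "scene" or "top" or "wrist"; returns a dict with "image" (384x512x3 uint8, red, green, blue), "z_map" (384x512 float32, m along the optical axis (not along the pixel's ray), 0 where there is no reading), "K" (3x3 intrinsics, pixels), "extrinsics" (4x4, takes a point from camera to world coordinates). Camera axes: x right, y down, z forward; pixel columns grow to the right and rows downward; lengths in m; the calibration is good to about 2 mm. A picture is of the moment at which its call begins.
- workorder.sign_off(): hands the job in, once; it reports no verdict.
The state is a dict: "time": time; "joint_positions": joint angles; "joint_vel": joint speeds; "tau": joint torques, N m; "position": TCP position; "tool_rot": TCP orientation; "wrist_force": force on the tool from outside, world axes, zero at the start; "moment": the same for the moment, N m; "gripper_width": opening from 0.0 (shut) to 1.0 (fully open).
Only numpy, scipy, OpenCV 4.12 (cv2) and the standard library are available. Lean on these libraries where they do the work, as an engineer would, in place of code of your own. Each camera call takes 0.05 s, during which the arm holds its last target.

## Task

On the clay-slab trimming guide, slide the setting block by its orange post along the channel, between the steel eccentric of the stop screw and the white sprung shoe, right up to the blue end fence; the stop is set too tight, so it goes in stiffly. Then back off the stop screw with the driver (counter-clockwise seen from above) until the block just drags past it, that is, until drawing it along the channel takes a pull of about 5 N, and prove the setting by drawing the block back about 2 cm and pushing it home to the fence again. Turn the screw only with the driver and leave the driver standing in the screw or in its stand, be gentle with the block and keep it flat on the bed, and do not disturb the mug, the jar and the bowl nearby.

Things in the scene. Friction and masses are not known exactly. Their poses are not given: they have to be found in the camera images.
- guide_bed: Fixed plywood bed, 287 x 180 mm, 12 mm thick. Origin on the table in the channel's middle, level with screw and shoe; x runs along the channel from the open near end (x = -210 mm) to the blue end fence (face at x = +63 mm, top 36 mm up). Low rails (tops 22 mm up) edge the channel from x = -210 to -40 mm at y = +28 and -36 mm. Screw axis at x = 0, y = -45.2 mm.
- stop_screw: Stop screw: square brass head, 30 x 30 mm, top 66 mm above the table, over a round steel eccentric (radius 16 mm, 4 mm off the axis) that bears on the block's side at y about -25 mm. Origin on the axis at table level. Turns in place about the vertical, needs about 0.25 N m, stays where left, 3 rad of travel counter-clockwise from the start, little clockwise.
- screw_recess (a point): Centre of the mouth of the square recess in the brass head: 16 x 16 mm, 16 mm deep, chamfered, x and y square to its sides; turns with the screw. Turned q rad counter-clockwise from the start, the eccentric has moved 4 (cos 0.4 - cos(0.4 + q)) mm away from the block, and the block's load falls by 1.5 N for each mm.
- setting_block: Aluminium block, 165 mm long (x -75 to +90 mm), 50 wide, 24 high, 0.55 kg; origin on its underside. Far end tapered 12 mm on the +y side from x = +62 mm. At the fence its origin is at bed x = -27 mm; farther out than -54 mm the 16 mm shoe meets the taper. Friction about 0.35 (+-5 %): side load N gives a drag of 1.9 + 0.7 N newtons (5 N for N = 4.4), plus 0.35 of any downward press.
- block_post (a point): Centre of the orange square grip post on the block's near end: 20 x 20 mm, 40 mm tall (from 36 to 76 mm above the table), 60 mm behind (-x of) the block's origin; axes as the block's. The white shoe opposite the screw is sprung at 1.5 N/mm; its seat differs from start to start, so the block's load at first is anything from 7 to 15 N and cannot be told from poses.
- driver_handle (a point): Centre of the driver's green square handle, 28 x 28 mm, 60 mm tall, square with the bit. The driver (0.12 kg) starts upright, bit down, in its stand. From the tip up: 14 mm square bit (14 x 14, stepping down to 10 x 10 over its last 9 mm), shoulder disc 28 mm wide 4 mm thick that rests on the rim, 12 mm shank, handle; handle centre 60 mm above the tip.
- driver_tip (a point): Centre of the end of the driver's bit. Fully seated it lies 14 mm below the mouth of the recess.
- driver_stand: Fixed dark wooden stand 70 x 70 x 40 mm with a square hole 16 x 16 mm, 20 mm deep, in the centre of its top. Origin at the centre of its underside.
- clay_mug: Terracotta mug, 80 mm wide, 85 mm tall, a bystander; origin at the centre of its underside. Leave it standing where it is.
- slip_jar: Clear jar with green cap, 56 mm wide, 130 mm tall, a bystander; origin at the centre of its underside. Leave it standing where it is.
- glaze_cup: White bowl, 70 mm wide, 60 mm tall, a bystander; origin at the centre of its underside. Leave it standing where it is.
Mind the look-alikes: they are no part of the job. Of the things that look like the part that bears driver_handle, the middle-sized one is meant. Leave any red look-alike of the setting_block alone.

How it is judged:
By the outcome, as a careful person would: the job done as asked, in the order asked, and still so for the second after the job is handed in, with the robot touching nothing.
It also fails if it takes over 69 s, if anything falls off the work surface, if the arm or the gripper's body presses on something with over 40 N, if the wrist force passes 120 N, or if a joint passes its speed limit or range.

## Working session

There is one attempt and no reset: what is moved stays moved. The work goes in short steps, Python scripts to look and compute and a tool call to move; the robot and the scene stay as the last step left them, time stands still between calls to the robot, and variables do not carry over. Pictures are saved under pics/ and viewed, and the job is handed in when it is done.

Besides the shell and the picture viewer there is one more tool, called as name(argument=value, ...), one argument or row to a line, values as JSON. jog_arm: Moves the arm, as the interface text tells. Its arguments: {"type":"object","properties":{"motion":{"type":"array"}},"required":["motion"]}

```bash
mkdir -p pics; ls; python3 - <<'E'
from plant import arm, optics, workorder
import cv2,numpy as np
s=arm.sense();print(s)
for n in("scene","top","wrist"):
    d=optics.get_image(n);cv2.imwrite(f"pics/{n}0.png",d["image"][:,:,::-1]);np.savez(f"/tmp/{n}0.npz",**d);print(n,d["K"].tolist(),d["extrinsics"].round(4).tolist())
E
```

```text
pics
{'time': 0.0, 'joint_positions': array([-1.30561888e+00,  4.80830002e-01,  1.59688149e+00,  1.30744152e-06,
        1.06507391e+00, -4.66028053e-02]), 'joint_vel': array([-2.31190581e-03, -8.48283897e-04,  1.47038617e-06,  7.82059336e-04,
       -4.55868776e-04,  1.74370332e-03]), 'tau': array([ 1.81133102e-03, -9.50638318e+01, -4.30182981e+01,  5.83942494e-06,
        1.18697083e-02, -2.52115410e-05]), 'position': array([ 0.199309  , -0.61829076,  0.25567071]), 'tool_rot': array([-3.14040125e+00, -5.67072002e-05,  3.11779586e-01]), 'wrist_force': array([ 0.26178282,  0.25365442, -0.38603059]), 'moment': array([ 0.02012532, -0.00454881, -0.04001258]), 'gripper_width': 1.0001670149092878}
scene [[467.517124191277, 0.0, 249.94030838923715], [0.0, 467.517124191277, 189.01789198984707], [0.0, 0.0, 1.0]] [[-0.6802, 0.4442, -0.5832, 1.2973], [0.7329, 0.4284, -0.5285, 0.6018], [0.0151, -0.7869, -0.6169, 0.8318], [0.0, 0.0, 0.0, 1.0]]
top [[351.8111634361758, 0.0, 259.58820235693156], [0.0, 351.8111634361758, 184.60125240298936], [0.0, 0.0, 1.0]] [[0.0086, -0.9962, 0.0872, 0.4739], [-0.9995, -0.0058, 0.0324, -0.053], [-0.0318, -0.0874, -0.9957, 1.0317], [0.0, 0.0, 0.0, 1.0]]
wrist [[317.07869654413656, 0.0, 259.1514639245416], [0.0, 317.07869654413656, 192.39986322112668], [0.0, 0.0, 1.0]] [[0.3069, -0.9132, -0.268, 0.2666], [-0.9517, -0.2948, -0.0853, -0.5958], [-0.0011, 0.2812, -0.9596, 0.3733], [0.0, 0.0, 0.0, 1.0]]
```

View pics/scene0.png

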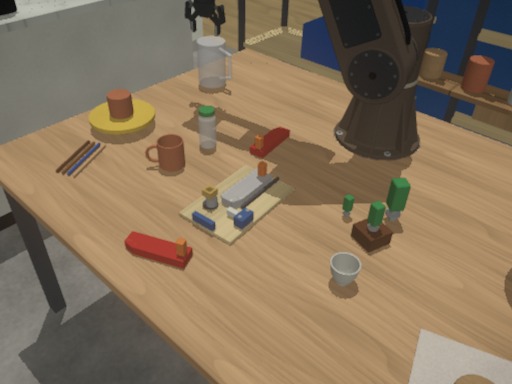

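View pics/top0.png

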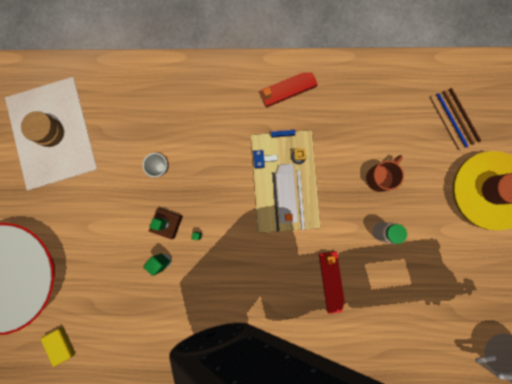

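View pics/wrist0.png

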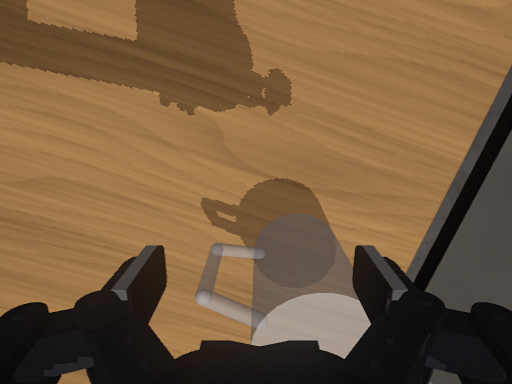

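The top view shows the bed around (285,180) with its fence at the top (283,133) and the orange post at (288,217). There are three green drivers. The large one is at top (156,263), the small one at (196,235), and the one in the stand at (160,223). The mid-sized driver in the stand fits the description. I'll confirm in an enlarged crop.

```bash
cat > h.py <<'E'
import numpy as np,cv2
def load(n): return dict(np.load(f"/tmp/{n}.npz"))
def cloud(d):
    z=d["z_map"];K=d["K"];v,u=np.mgrid[:z.shape[0],:z.shape[1]]
    P=np.stack([(u-K[0,2])/K[0,0]*z,(v-K[1,2])/K[1,1]*z,z],-1)
    return P@d["extrinsics"][:3,:3].T+d["extrinsics"][:3,3]
def proj(d,p):
    E=np.linalg.inv(d["extrinsics"]);q=E[:3,:3]@np.asarray(p)+E[:3,3];q=d["K"]@q;return q[:2]/q[2]
def crop(d,x0,y0,w,h,s,fn):
    cv2.imwrite(fn,cv2.resize(d["image"][y0:y0+h,x0:x0+w,::-1],None,fx=s,fy=s,interpolation=cv2.INTER_CUBIC))
E
python3 - <<'E'
from h import *
t=load("top0");s=load("scene0")
crop(t,230,110,110,130,4.6,"pics/tb.png");crop(t,130,190,90,95,6,"pics/td.png")
crop(s,170,130,260,160,3,"pics/sc.png")
P=cloud(t)
for u,v in[(156,263),(196,235),(158,222),(170,232),(288,217),(285,180),(283,133),(299,154),(259,158),(385,175),(397,233),(154,165)]:
    print(u,v,P[v,u].round(4))
E
```

```text
156 263 [0.3506 0.239  0.1293]
196 235 [0.4188 0.1519 0.0643]
158 222 [0.4544 0.2414 0.1168]
170 232 [0.425  0.231  0.0401]
288 217 [ 0.4702 -0.0993  0.0761]
285 180 [ 0.5745 -0.0926  0.0367]
283 133 [ 0.7101 -0.0865  0.0369]
299 154 [ 0.6469 -0.1312  0.0503]
259 158 [ 0.6367 -0.0183  0.0409]
385 175 [ 0.5937 -0.3832  0.0066]
397 233 [ 0.4328 -0.3698  0.1308]
154 165 [0.6196 0.2932 0.0107]
```

View pics/tb.png

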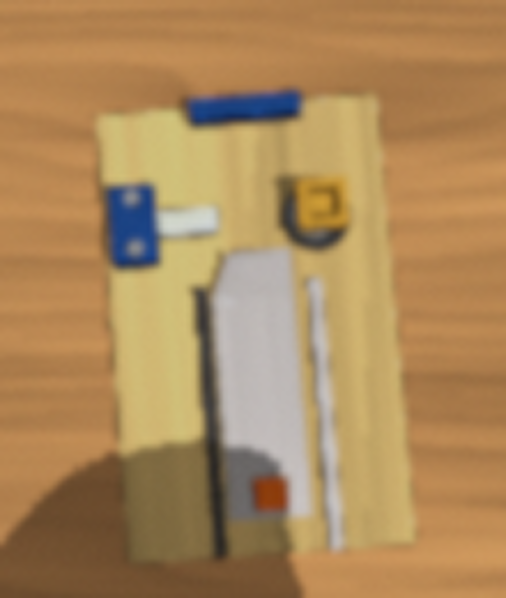

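View pics/td.png

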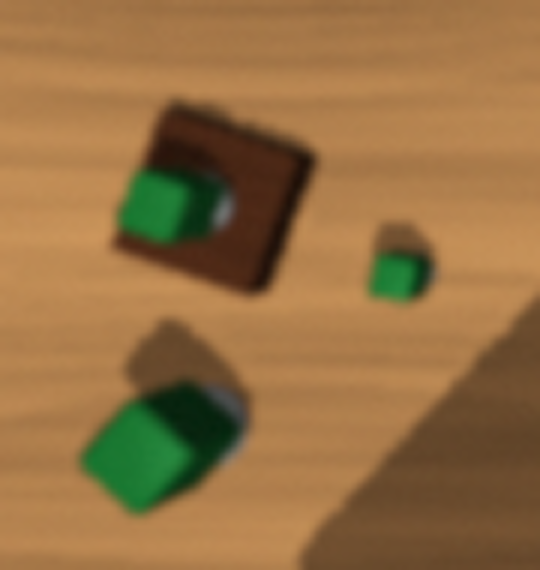

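View pics/sc.png

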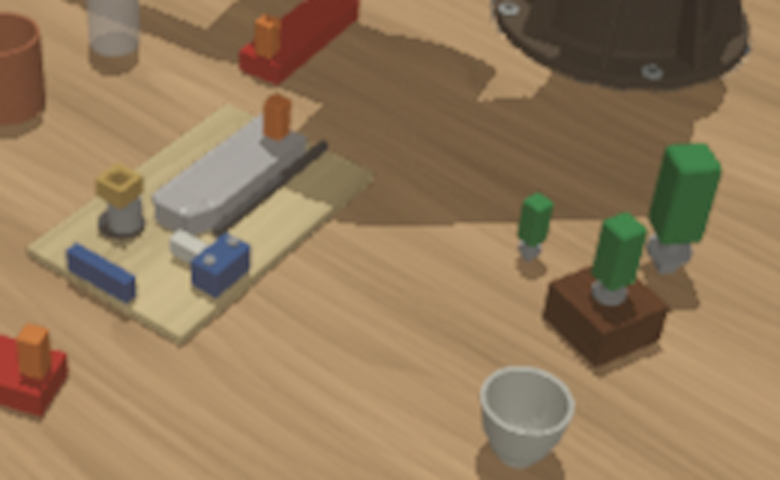

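The crops confirm it. Of the large (156,263), small (196,235) and stand (160,223) drivers, the one in the stand is middle-sized, so it is the one meant. The grey block is in the bed; the two red ones are look-alikes. Next I'll measure poses.

```bash
cat >> h.py <<'E'
def rect(P,m):
    q=P[m];(c,sz,a)=cv2.minAreaRect((q[:,:2]*1000).astype(np.float32));return np.round(c,1),np.round(sz,1),round(a,2),len(q),np.median(q[:,2]).round(4)
def box(P,x0,x1,y0,y1,z0,z1): return (P[...,0]>x0)&(P[...,0]<x1)&(P[...,1]>y0)&(P[...,1]<y1)&(P[...,2]>z0)&(P[...,2]<z1)
E
python3 - <<'E'
from h import *
for n in("top0","scene0"):
    d=load(n);P=cloud(d);im=d["image"].astype(int);g=(im[...,1]>im[...,0]+30);o=(im[...,0]>im[...,2]*1.8)
    print(n)
    print("bed",rect(P,box(P,.38,.78,-.25,.06,.008,.016)))
    print("block",rect(P,box(P,.38,.7,-.2,0,.0325,.0395)&(abs(im[...,0]-im[...,2])<50)&(P[...,0]<.65)))
    print("post",rect(P,box(P,.38,.6,-.2,0,.07,.08)))
    print("fence",rect(P,box(P,.69,.74,-.2,0,.03,.04)))
    print("screw",rect(P,box(P,.58,.7,-.2,-.09,.06,.072)))
    print("handle",rect(P,box(P,.41,.5,.18,.3,.11,.122)))
    print("stand",rect(P,box(P,.37,.52,.16,.32,.036,.044)))
    print("others", [rect(P,box(P,*b)) for b in [(.5,.7,-.45,-.28,.03,.1),(.36,.5,-.45,-.3,.05,.14),(.55,.7,.2,.36,.02,.08),(.3,.41,.18,.3,.1,.15)]])
E
```

```text
top0
bed (array([576.2, -92.4]), array([287.3, 180. ]), 4.69, 4012, np.float64(0.0122))
block (array([551.8, -65.9]), array([134.7, 191. ]), 88.44, 993, np.float64(0.0361))
post (array([ 471.5, -100.7]), array([18.9, 19. ]), 0.65, 55, np.float64(0.0762))
fence (array([712.2, -86.1]), array([15.2, 69.2]), 5.5, 123, np.float64(0.0361))
screw (array([ 646., -132.]), array([30. , 29.7]), 5.82, 87, np.float64(0.0661))
handle (array([449.3, 250.1]), array([28. , 28.2]), 70.11, 114, np.float64(0.116))
stand (array([449.6, 250.4]), array([70.9, 70.1]), 71.07, 425, np.float64(0.0403))
others [(array([ 589.8, -377.2]), array([ 78.5, 101.6]), 23.15, 539, np.float64(0.0686)), (array([ 432.4, -367.3]), array([52.2, 51.6]), 30.71, 537, np.float64(0.1284)), (array([614. , 276.6]), array([66. , 68.6]), 0.82, 340, np.float64(0.0481)), (array([343.4, 250. ]), array([39.4, 40.3]), 49.2, 283, np.float64(0.1263))]
scene0
bed (array([ 549.5, -111.7]), array([357. , 215.6]), 5.25, 2450, np.float64(0.012))
block (array([554.4, -64.1]), array([192. , 123.6]), 1.09, 712, np.float64(0.036))
post (array([ 476.4, -102.7]), array([23.2, 23.8]), 87.49, 42, np.float64(0.0747))
fence (array([716.2, -84.7]), array([16.2, 69.1]), 5.12, 137, np.float64(0.0355))
screw (array([ 649. , -132.6]), array([36.6, 33.2]), 9.01, 92, np.float64(0.065))
handle (array([453.9, 250.7]), array([30.9, 30.7]), 78.15, 103, np.float64(0.1152))
stand (array([444.5, 222.9]), array([131.1,  73.4]), 72.02, 447, np.float64(0.0399))
others [(array([ 602.3, -368.6]), array([ 86.8, 104.5]), 85.9, 784, np.float64(0.0635)), (array([ 438.3, -368. ]), array([60. , 53.3]), 68.33, 492, np.float64(0.099)), (array([617.5, 275.6]), array([68.7, 69.1]), 67.31, 719, np.float64(0.0454)), (array([348.7, 250.6]), array([43.7, 40.9]), 55.15, 295, np.float64(0.1219))]
```

jog_arm(
  motion=[0.3, 0.513, 0, 0, 0, 1.34, 1, 0.3, 0.513, 0, 0, 0, 1.34, 1, 0.3, 0.513, 0, 0, 0, 1.34, 1, 0.3, 0.513, 0, 0, 0, 1.34, 1, 0.3, 0.513, 0, 0, 0, 1.34, 1, 0.3, 0.513, 0, 0, 0, 1.34, 1, 0.3, 0.513, 0, 0, 0, 1.34, 1, 0.3, 0.513, 0, 0, 0, 1.34, 1],
)

```text
time: 0.82
position: [0.368, -0.329, 0.256]
tool_rot: [-3.141, 0.0, 1.318]
wrist_force: [0.6, 0.1, 0.0]
gripper_width: 1.0
```

jog_arm(
  motion=[0.132, 0.224, 0, 0, 0, 0.335, 0.6, 0.132, 0.224, 0, 0, 0, 0.335, 0.6, 0.132, 0.224, 0, 0, 0, 0.335, 0.6, 0.132, 0.224, 0, 0, 0, 0.335, 0.6, 0.132, 0.224, 0, 0, 0, 0.335, 0.6, 0.132, 0.224, 0, 0, 0, 0.335, 0.6, 0.132, 0.224, 0, 0, 0, 0.335, 0.6, 0.132, 0.224, 0, 0, 0, 0.335, 0.6],
)

```text
time: 1.48
position: [0.5013, -0.1022, 0.2559]
tool_rot: [-3.141, -0.0, 1.656]
wrist_force: [-0.9, 0.1, -0.5]
gripper_width: 0.598
```

```bash
python3 - <<'E'
from plant import arm, optics
from h import *
s=arm.sense();print(s["time"],s["position"],s["tool_rot"],s["wrist_force"],s["moment"])
d=optics.get_image("wrist");np.savez("/tmp/w1.npz",**d);crop(d,0,0,512,384,1.5,"pics/w1.png")
E
```

```text
1.4833 [ 0.50133983 -0.10219306  0.25587561] [-3.14118967e+00 -3.32743759e-04  1.65626258e+00] [-0.89762382  0.14439295 -0.54002944] [0.00267902 0.01044583 0.00851917]
```

View pics/w1.png

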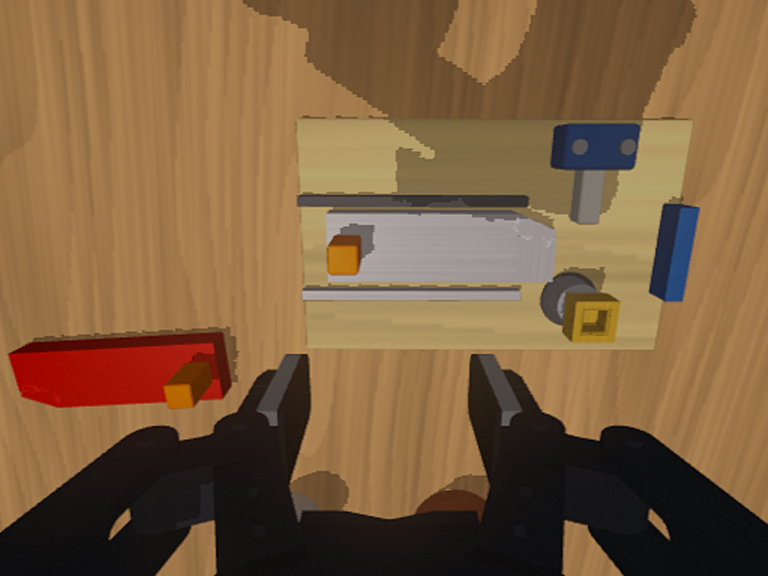

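The wrist view shows the block at (440,245), post top (344,257), brass recess (595,318) and shoe (587,195). The red look-alike's post is at (185,385), clear of the jaws.

```bash
python3 - <<'E'
from h import *
d=load("w1");P=cloud(d);im=d["image"].astype(int);gray=(im.max(-1)-im.min(-1)<40)
print("bed",rect(P,box(P,.38,.78,-.25,.06,.009,.015)))
print("block",rect(P,box(P,.40,.62,-.2,-.04,.034,.0385)))
print("post",rect(P,box(P,.43,.6,-.16,-.02,.072,.08)))
print("fence",rect(P,box(P,.69,.74,-.2,0,.03,.04)))
print("screw",rect(P,box(P,.58,.7,-.2,-.09,.062,.070)))
print("shoe",rect(P,box(P,.60,.68,-.08,0,.02,.034)))
print("rails",rect(P,box(P,.42,.62,-.17,-.11,.0185,.026)),rect(P,box(P,.42,.62,-.09,-.03,.0185,.026)))
print("redpost",rect(P,box(P,.3,.45,-.25,-.1,.07,.08)),"redblock",rect(P,box(P,.2,.45,-.25,-.09,.033,.039)))
m=box(P,.43,.6,-.16,-.02,.0335,.0385)
q=P[m];print(q.min(0),q.max(0))
# block side lines: per-x bins
for x in np.arange(.47,.57,.02):
    k=q[abs(q[:,0]-x)<.004];print(x.round(3),k[:,1].min().round(4),k[:,1].max().round(4))
E
```

```text
bed (array([575.9, -91.7]), array([287.7, 179.1]), 4.91, 23925, np.float64(0.012))
block (array([537.8, -94.9]), array([165. ,  50.1]), 4.77, 6199, np.float64(0.036))
post (array([ 470.3, -100.1]), array([19.5, 19. ]), 4.91, 405, np.float64(0.0758))
fence (array([711.8, -85.5]), array([15.6, 69.3]), 4.45, 989, np.float64(0.0358))
screw (array([ 645.4, -131.5]), array([31. , 30.6]), 5.27, 680, np.float64(0.0657))
shoe (array([628.7, -42.6]), array([75.1, 43.1]), 85.04, 388, np.float64(0.0287))
rails (array([ 520.6, -136.1]), array([169.6,   8.7]), 4.32, 1032, np.float64(0.0218)) (array([523.5, -54.1]), array([186.7,  43.9]), 0.83, 1252, np.float64(0.0219))
redpost (array([0., 0.]), array([0., 0.]), 0.0, 0, np.float64(nan)) redblock (array([ 361. , -209.8]), array([12.3, 25.7]), 53.48, 67, np.float64(0.0361))
[ 0.4545592  -0.12634708  0.03350894] [ 0.59999912 -0.0657188   0.03825178]
0.47 -0.1257 -0.0752
0.49 -0.1239 -0.0736
0.51 -0.1224 -0.072
0.53 -0.1205 -0.0703
0.55 -0.1191 -0.0685
  return _methods._mean(a, axis=axis, dtype=dtype,
  ret = ret.dtype.type(ret / rcount)
```

jog_arm(
  motion=[-0.031, 0.002, -0.03, 0, 0, 0, 0.6, -0.031, 0.002, -0.06, 0, 0, 0, 0.6, -0.031, 0.002, -0.095, 0, 0, 0, 0.6, -0.031, 0.002, -0.13, 0, 0, 0, 0.6, -0.031, 0.002, -0.16, 0, 0, 0, 0.6, -0.031, 0.002, -0.18, 0, 0, 0, 0.6, -0.031, 0.002, -0.189, 0, 0, 0, 0.6, -0.031, 0.002, -0.189, 0, 0, 0, 0.5],
)

```text
time: 2.2
position: [0.468, -0.1022, 0.0653]
tool_rot: [-3.137, -0.001, 1.654]
wrist_force: [-1.8, 0.2, 0.0]
gripper_width: 0.503
```

```bash
python3 - <<'E'
from plant import arm, optics
from h import *
s=arm.sense();print(s["time"],s["position"],s["tool_rot"],s["wrist_force"],s["moment"])
d=optics.get_image("wrist");np.savez("/tmp/w2.npz",**d);crop(d,0,0,512,384,1.5,"pics/w2.png")
d=optics.get_image("scene");crop(d,190,110,150,130,5,"pics/s2.png")
E
```

```text
2.2 [ 0.46798381 -0.10223039  0.065297  ] [-3.13737210e+00 -1.13330172e-03  1.65449307e+00] [-1.78919467  0.16399062  0.0063502 ] [0.02703787 0.00015033 0.00533482]
```

View pics/w2.png

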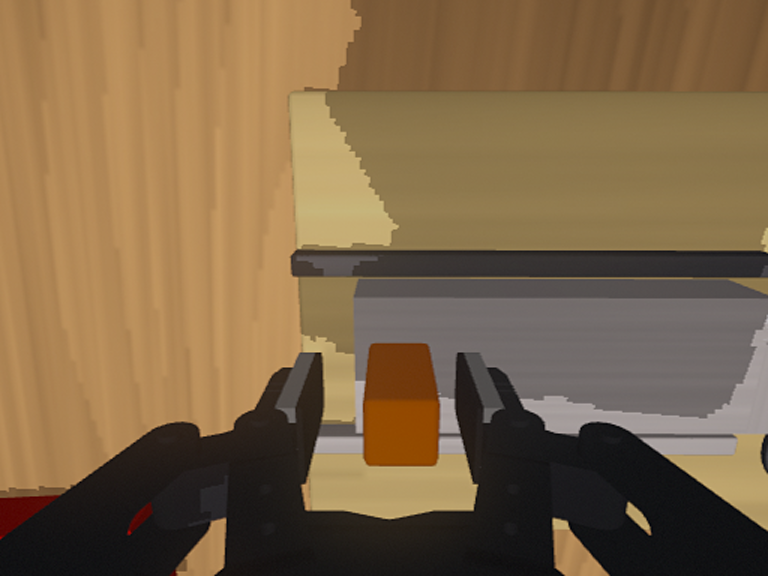

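View pics/s2.png

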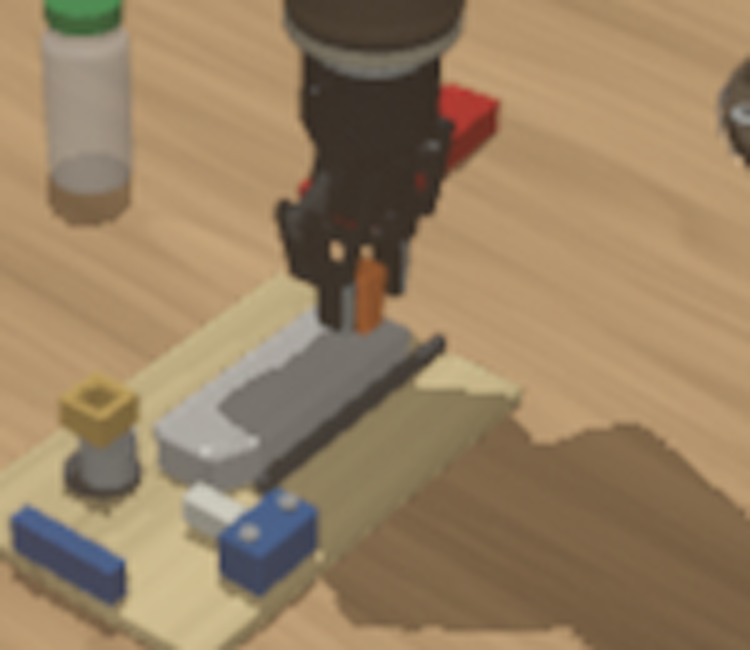

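jog_arm(
  motion=[0.0025, 0.002, 0.001, 0, 0, 0, 0.35, 0.0025, 0.002, 0.001, 0, 0, 0, 0.3, 0.0025, 0.002, 0.001, 0, 0, 0, 0.3, 0.0025, 0.002, 0.001, 0, 0, 0, 0.3],
)

```text
time: 2.63
position: [0.4725, -0.1003, 0.0692]
tool_rot: [3.141, 0.001, 1.655]
wrist_force: [-1.0, -0.3, 0.2]
gripper_width: 0.303
```

```bash
cat > st.py <<'E'
from plant import arm
import numpy as np
s=arm.sense();np.set_printoptions(precision=5,suppress=True)
print(s["time"],s["position"],s["tool_rot"],"F",s["wrist_force"],"M",s["moment"],s["gripper_width"],abs(s["joint_vel"]).max())
E
python3 st.py
```

```text
2.6333 [ 0.47253 -0.10035  0.06922] [3.14111 0.00062 1.65515] F [-1.02595 -0.30133  0.24573] M [ 0.04331 -0.02219  0.00553] 0.3025205336786825 0.008095834136879556
```

jog_arm(
  motion=[-0.0015, 0, -0.002, 0, 0, 0, 0.3, -0.0015, 0, -0.002, 0, 0, 0, 0.3, -0.0015, 0, -0.002, 0, 0, 0, 0.3],
)

```text
time: 2.88
position: [0.4708, -0.1003, 0.0673]
tool_rot: [3.141, 0.001, 1.655]
wrist_force: [-0.0, 0.6, -0.2]
gripper_width: 0.298
```

```bash
python3 st.py
```

```text
2.8833 [ 0.47085 -0.10029  0.06726] [3.14126 0.00056 1.65525] F [-0.02563  0.62769 -0.20953] M [ 0.05112  0.02094 -0.04154] 0.29828105899464963 0.0033182891035287805
```

jog_arm(
  motion=[0, 0, 0, 0, 0, 0, 0.15, 0, 0, 0, 0, 0, 0, 0.15, 0, 0, 0, 0, 0, 0, 0.15, 0, 0, 0, 0, 0, 0, 0.15],
)

```text
time: 3.22
position: [0.4709, -0.1003, 0.0674]
tool_rot: [3.141, 0.001, 1.655]
wrist_force: [-0.6, 0.4, 5.6]
gripper_width: 0.222
```

```bash
python3 st.py
```

```text
3.2167 [ 0.47088 -0.10027  0.06737] [3.14123 0.00056 1.65521] F [-0.63682  0.42465  5.56684] M [-0.01326  0.12656 -0.01734] 0.2219021525751787 0.0013152069955791373
```

jog_arm(
  motion=[0.003, 0.0003, 0.0003, 0, 0, 0, 0.15, 0.007, 0.0006, 0.0003, 0, 0, 0, 0.15, 0.011, 0.0009, 0.0003, 0, 0, 0, 0.15, 0.015, 0.0013, 0.0003, 0, 0, 0, 0.15, 0.019, 0.0016, 0.0003, 0, 0, 0, 0.15, 0.023, 0.0019, 0.0003, 0, 0, 0, 0.15, 0.027, 0.0023, 0.0003, 0, 0, 0, 0.15, 0.03, 0.0025, 0.0003, 0, 0, 0, 0.15],
)

```text
time: 3.88
position: [0.5012, -0.0978, 0.0676]
tool_rot: [3.142, 0.001, 1.655]
wrist_force: [-2.6, -3.3, -3.3]
gripper_width: 0.224
```

```bash
python3 st.py
```

```text
3.8833 [ 0.5012  -0.09776  0.06758] [3.14151 0.00053 1.65519] F [-2.60047 -3.25656 -3.31763] M [-0.53834  0.61617 -0.30423] 0.22403394053021136 0.07239398480758334
```

jog_arm(
  motion=[0.003, 0.0001, -0.0001, 0, 0, 0, 0.15, 0.006, 0.0003, -0.0001, 0, 0, 0, 0.15, 0.009, 0.0005, -0.0001, 0, 0, 0, 0.15, 0.012, 0.0007, -0.0001, 0, 0, 0, 0.15],
)

```text
time: 4.22
position: [0.5118, -0.097, 0.0674]
tool_rot: [-3.139, -0.0, 1.655]
wrist_force: [-13.6, -6.4, 6.7]
gripper_width: 0.225
```

```bash
python3 st.py
```

```text
4.2167 [ 0.51177 -0.097    0.06739] [-3.13871 -0.00018  1.65496] F [-13.62831  -6.40283   6.68823] M [-0.91583  1.73218 -0.42856] 0.22477014838979653 0.07474079190848094
```

jog_arm(
  motion=[0.003, -0.0001, 0.0001, 0, 0, 0, 0.15, 0.006, -0.0001, 0.0001, 0, 0, 0, 0.15, 0.009, 0.0001, 0.0001, 0, 0, 0, 0.15, 0.012, 0.0003, 0.0001, 0, 0, 0, 0.15],
)

```text
time: 4.55
position: [0.5225, -0.0965, 0.0674]
tool_rot: [-3.136, -0.001, 1.655]
wrist_force: [-9.9, -2.5, 4.4]
gripper_width: 0.22
```

```bash
python3 st.py
```

```text
4.55 [ 0.52249 -0.09655  0.06742] [-3.13611 -0.00089  1.65486] F [-9.91544 -2.47968  4.44448] M [-0.22628  1.04514 -0.05336] 0.2199707890414533 0.08267996691611641
```

jog_arm(
  motion=[0.003, 0.0001, 0.0001, -0.002, 0, 0, 0.15, 0.006, 0.0003, 0.0001, -0.004, 0, 0, 0.15, 0.009, 0.0006, 0.0001, -0.004, 0, 0, 0.15, 0.012, 0.0008, 0.0001, -0.004, 0, 0, 0.15],
)

```text
time: 4.88
position: [0.5333, -0.0955, 0.0675]
tool_rot: [-3.133, 0.003, 1.655]
wrist_force: [-9.8, -1.3, 7.6]
gripper_width: 0.223
```

```bash
python3 st.py
```

```text
4.8833 [ 0.53328 -0.09554  0.06753] [-3.13331  0.0025   1.65492] F [-9.8373  -1.3115   7.59022] M [-0.06717  0.98429 -0.10557] 0.22317362834121823 0.08224473522339906
```

jog_arm(
  motion=[0.003, 0.0003, 0.0002, -0.003, 0, 0, 0.15, 0.006, 0.0005, 0.0002, -0.006, 0, 0, 0.15, 0.009, 0.0008, 0.0002, -0.007, 0, 0, 0.15, 0.012, 0.001, 0.0002, -0.008, 0, 0, 0.15],
)

```text
time: 5.22
position: [0.5443, -0.0944, 0.0679]
tool_rot: [-3.131, 0.01, 1.655]
wrist_force: [-11.0, -1.3, 7.0]
gripper_width: 0.227
```

```bash
python3 st.py
```

```text
5.2167 [ 0.54428 -0.0944   0.06786] [-3.13063  0.01003  1.65483] F [-10.96068  -1.2773    6.96854] M [ 0.1936   0.75517 -0.01201] 0.22723170374579268 0.08004742788153944
```

jog_arm(
  motion=[0, 0, 0, 0.005, -0.005, 0, 0.15, 0, 0, 0, 0.01, -0.01, 0, 0.15, 0, 0, 0, 0.01, -0.01, 0, 0.15],
)

```text
time: 5.47
position: [0.5447, -0.0945, 0.0678]
tool_rot: [3.141, 0.001, 1.655]
wrist_force: [3.7, -0.6, -5.8]
gripper_width: 0.224
```

```bash
python3 st.py; python3 - <<'E'
from plant import arm, optics
from h import *
d=optics.get_image("wrist");np.savez("/tmp/w3.npz",**d);crop(d,0,0,512,384,1.5,"pics/w3.png")
P=cloud(d)
q=P[box(P,.5,.8,-.13,-.05,.030,.042)&(P[...,0]<.70)]
A=np.c_[q[:,:2],np.ones(len(q))];k=np.linalg.lstsq(A,q[:,2],rcond=None)[0];print(len(q),k,np.std(q[:,2]-A@k))
E
```

```text
5.4667 [ 0.54471 -0.09455  0.0678 ] [3.14054 0.00072 1.65457] F [ 3.69668 -0.56859 -5.80977] M [-0.13926 -0.14194 -0.12   ] 0.22400389447230332 0.022985622304241896
22432 [-0.00100141 -0.02775659  0.03448994] 0.0010887588056398057
```

View pics/w3.png

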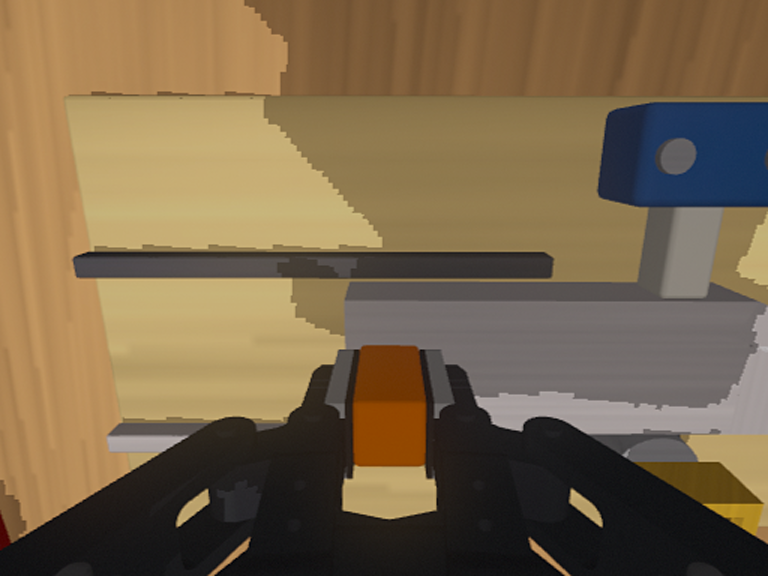

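jog_arm(
  motion=[0, 0, 0, 0, 0, 0, 0.29, 0, 0, 0, 0, 0, 0, 0.29, 0, 0, 0, 0, 0, 0, 0.29, 0, 0, -0.004, 0, 0, 0, 0.29, 0, 0, -0.004, 0, 0, 0, 0.29],
)

```text
time: 5.93
position: [0.5445, -0.0945, 0.0634]
tool_rot: [3.141, 0.001, 1.654]
wrist_force: [-0.1, 0.1, -0.9]
gripper_width: 0.293
```

```bash
python3 st.py
```

```text
5.9333 [ 0.5445  -0.09449  0.06337] [3.14119 0.00089 1.65446] F [-0.14835  0.08556 -0.88014] M [-0.0214   0.00591  0.0358 ] 0.29332246200803347 0.013664358796521241
```

jog_arm(
  motion=[0.002, 0.0002, 0, 0, 0, 0, 0.29, 0.004, 0.0003, 0, 0, 0, 0, 0.29, 0.006, 0.0005, 0, 0, 0, 0, 0.29, 0.008, 0.0007, 0, 0, 0, 0, 0.29],
)

```text
time: 6.27
position: [0.5505, -0.0935, 0.063]
tool_rot: [-3.138, -0.0, 1.655]
wrist_force: [-10.8, -1.8, 5.0]
gripper_width: 0.29
```

```bash
python3 st.py
```

```text
6.2667 [ 0.55055 -0.09352  0.063  ] [-3.13788 -0.00013  1.65461] F [-10.77699  -1.75377   4.9818 ] M [-0.26034  1.66749 -0.04237] 0.28962861813208113 0.05159628613126015
```

jog_arm(
  motion=[0.002, 0.0002, 0, 0, 0, 0, 0.29, 0.004, 0.0003, 0, 0, 0, 0, 0.29],
)

```text
time: 6.43
position: [0.5525, -0.0929, 0.0626]
tool_rot: [-3.134, -0.001, 1.655]
wrist_force: [-11.0, -2.2, 6.9]
gripper_width: 0.29
```

```bash
python3 st.py
```

```text
6.4333 [ 0.5525  -0.09292  0.06264] [-3.13363 -0.00116  1.65473] F [-10.95327  -2.22966   6.87195] M [-0.27711  1.62553 -0.05732] 0.2895174948018625 0.054898533451066954
```

jog_arm(
  motion=[0.0015, 0.0001, 0.0006, 0, -0.004, 0, 0.29, 0.003, 0.0002, 0.0008, 0, -0.009, 0, 0.29, 0.005, 0.0004, 0.0009, 0, -0.01, 0, 0.29],
)

```text
time: 6.68
position: [0.5555, -0.0923, 0.063]
tool_rot: [-3.14, -0.001, 1.655]
wrist_force: [-8.4, -2.4, -0.7]
gripper_width: 0.287
```

```bash
python3 st.py
```

```text
6.6833 [ 0.55551 -0.09227  0.06297] [-3.13986 -0.00129  1.65479] F [-8.39477 -2.38834 -0.74519] M [-0.30945  1.26417 -0.10725] 0.2873625530309522 0.05154968297050648
```

jog_arm(
  motion=[0.001, 0.0001, 0.0001, 0, -0.001, 0, 0.29, 0.002, 0.0001, 0.0002, 0, -0.002, 0, 0.29, 0.003, 0.0002, 0.0003, 0, -0.003, 0, 0.29],
)

```text
time: 6.93
position: [0.5569, -0.0919, 0.0628]
tool_rot: [-3.14, -0.002, 1.655]
wrist_force: [-8.7, -1.8, 0.3]
gripper_width: 0.29
```

```bash
python3 st.py
```

```text
6.9333 [ 0.55691 -0.09189  0.06281] [-3.13955 -0.00187  1.65482] F [-8.68104 -1.76393  0.32767] M [-0.28612  1.26655 -0.03644] 0.28964703753188675 0.017108422315965842
```

jog_arm(
  motion=[0.001, 0.0001, 0.0001, 0, -0.001, 0, 0.29, 0.002, 0.0002, 0.0002, 0, -0.001, 0, 0.29, 0.003, 0.0002, 0.0003, 0, -0.001, 0, 0.29],
)

```text
time: 7.18
position: [0.5581, -0.0914, 0.0627]
tool_rot: [-3.137, -0.003, 1.655]
wrist_force: [-16.6, -3.9, 2.1]
gripper_width: 0.289
```

```bash
python3 st.py
```

```text
7.1833 [ 0.55807 -0.09145  0.06265] [-3.13679 -0.00272  1.6549 ] F [-16.56861  -3.88301   2.10859] M [-0.50777  2.3525  -0.06553] 0.288866640392266 0.03237508585198244
```

jog_arm(
  motion=[-0.0025, -0.0002, 0, 0, 0.004, 0, 0.4, -0.0025, -0.0002, 0, 0, 0.004, 0, 0.45, -0.0025, -0.0002, 0.01, 0, 0, 0, 0.45, -0.0025, -0.0002, 0.04, 0, 0, 0, 0.45, -0.0025, -0.0002, 0.08, 0, 0, 0, 0.45, -0.0025, -0.0002, 0.12, 0, 0, 0, 0.45, -0.02, 0.04, 0.16, 0, 0, -0.1, 0.5, -0.04, 0.08, 0.19, 0, 0, -0.2, 0.55],
)

```text
time: 7.85
position: [0.5299, -0.0336, 0.2386]
tool_rot: [-3.142, -0.003, 1.449]
wrist_force: [0.1, 0.8, -0.2]
gripper_width: 0.551
```

```bash
python3 st.py;python3 - <<'E'
from plant import arm, optics
from h import *
d=optics.get_image("top");np.savez("/tmp/t4.npz",**d);crop(d,230,110,110,130,4.6,"pics/t4.png")
d=optics.get_image("wrist");np.savez("/tmp/w4.npz",**d);crop(d,0,0,512,384,1.5,"pics/w4.png")
E
```

```text
7.85 [ 0.52991 -0.03358  0.23861] [-3.1415  -0.00276  1.44861] F [ 0.12168  0.84442 -0.19501] M [ 0.01967 -0.00325  0.03147] 0.5508908999790865 1.8466989090889583
```

View pics/w4.png

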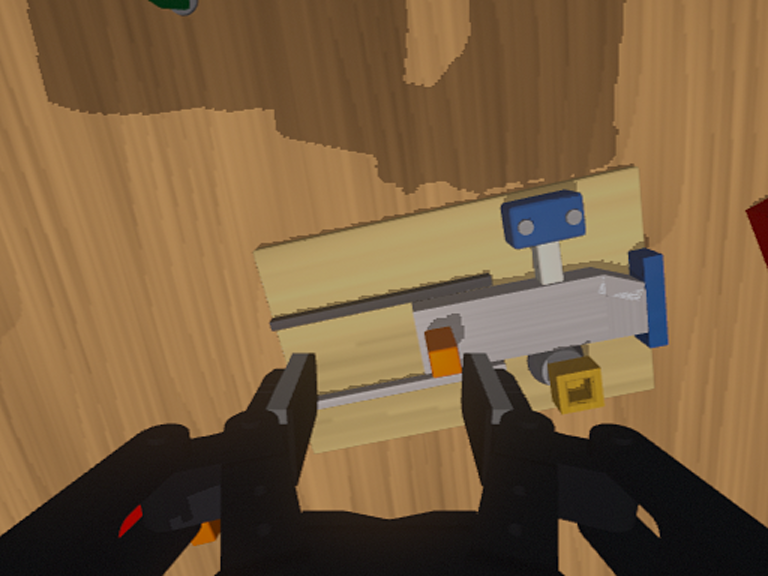

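The block's far end now touches the blue fence at (650,300), and it lies flat under the shoe. Next is the driver.

jog_arm(
  motion=[-0.03, 0.04, 0, 0, 0, -0.1, 0.6, -0.06, 0.08, 0, 0, 0, -0.219, 0.6, -0.081, 0.12, 0, 0, 0, -0.219, 0.6, -0.081, 0.16, 0, 0, 0, -0.219, 0.6, -0.081, 0.19, 0, 0, 0, -0.219, 0.6, -0.081, 0.204, 0, 0, 0, -0.219, 0.6],
)

```text
time: 8.45
position: [0.4469, 0.1768, 0.2408]
tool_rot: [3.139, -0.005, 1.233]
wrist_force: [0.5, -0.3, 0.2]
gripper_width: 0.598
```

```bash
python3 st.py;python3 - <<'E'
from plant import arm, optics
from h import *
d=optics.get_image("wrist");np.savez("/tmp/w5.npz",**d);crop(d,0,0,512,384,1.5,"pics/w5.png")
P=cloud(d)
print("handle",rect(P,box(P,.40,.5,.2,.3,.112,.122)))
print("stand",rect(P,box(P,.37,.52,.16,.32,.037,.043)))
print("large",rect(P,box(P,.3,.40,.18,.3,.11,.15)))
d=load("w4");P=cloud(d)
print("post",rect(P,box(P,.5,.6,-.16,-.02,.072,.08)))
print("screw",rect(P,box(P,.58,.7,-.2,-.09,.062,.070)))
print("bed",rect(P,box(P,.38,.78,-.25,.06,.009,.015)))
E
```

```text
8.45 [0.44688 0.17678 0.24081] [ 3.13945 -0.00528  1.23322] F [ 0.52801 -0.30331  0.2435 ] M [-0.0161   0.01191  0.00755] 0.5975259813297479 0.5192495776329972
handle (array([449.1, 250.7]), array([27.3, 28.1]), 70.72, 1391, np.float64(0.1157))
stand (array([439.5, 223.7]), array([127.9,  69.4]), 71.31, 3997, np.float64(0.04))
large (array([343.2, 251.2]), array([39.7, 39.4]), 49.46, 3107, np.float64(0.1263))
post (array([555.3, -93.1]), array([19.8, 19.9]), 4.09, 392, np.float64(0.0758))
screw (array([ 645.6, -131.6]), array([30.4, 31.6]), 4.55, 660, np.float64(0.0657))
bed (array([575.7, -92. ]), array([287.2, 180.5]), 4.71, 20316, np.float64(0.012))
```

View pics/w5.png

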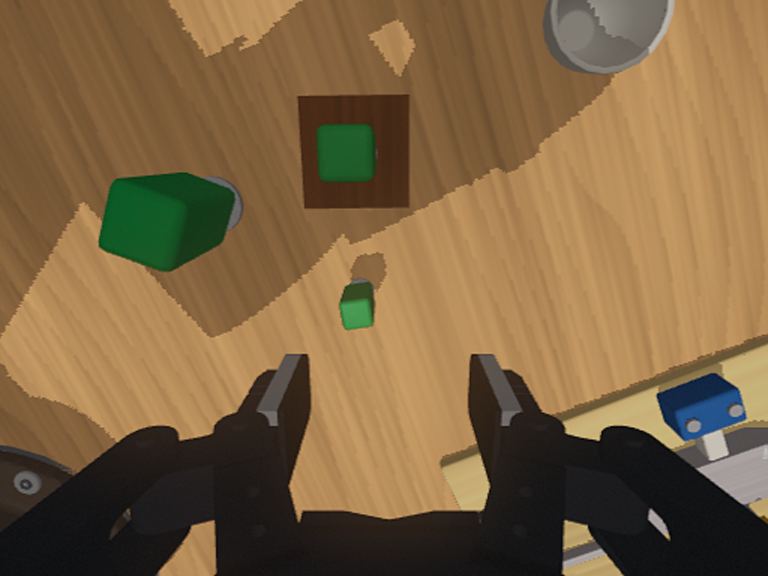

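jog_arm(
  motion=[0.002, 0.04, 0, -0.004, 0.004, 0, 0.6, 0.0023, 0.07, -0.02, -0.004, 0.004, 0, 0.6, 0.0023, 0.0736, -0.05, -0.004, 0.004, 0, 0.6, 0.0023, 0.0736, -0.085, -0.004, 0.004, 0, 0.6, 0.0023, 0.0736, -0.115, -0.004, 0.004, 0, 0.6, 0.0023, 0.0736, -0.138, -0.004, 0.004, 0, 0.6, 0.0023, 0.0736, -0.149, -0.004, 0.004, 0, 0.6, 0.0023, 0.0736, -0.15, -0.004, 0.004, 0, 0.6],
)

```text
time: 9.17
position: [0.4491, 0.2519, 0.0892]
tool_rot: [-3.139, 0.001, 1.234]
wrist_force: [-1.2, -0.3, -0.0]
gripper_width: 0.599
```

```bash
python3 st.py
```

```text
9.1667 [0.44911 0.25193 0.08922] [-3.13946  0.00079  1.23444] F [-1.21953 -0.29169 -0.01259] M [-0.0034   0.00098  0.00565] 0.5992635584123012 0.030978055464938068
```

jog_arm(
  motion=[0, -0.0013, 0.001, 0, 0, 0, 0.4, 0, -0.0013, 0.001, 0, 0, 0, 0.4, 0, -0.0013, 0.001, 0, 0, 0, 0.25, 0, -0.0013, 0.001, 0, 0, 0, 0.2, 0, -0.0013, 0.001, 0, 0, 0, 0.2, 0, -0.0013, 0.001, 0, 0, 0, 0.2],
)

```text
time: 9.67
position: [0.45, 0.2509, 0.0918]
tool_rot: [-3.141, -0.001, 1.234]
wrist_force: [0.6, -1.7, 9.7]
gripper_width: 0.321
```

```bash
python3 st.py
```

```text
9.6667 [0.45004 0.25093 0.09176] [-3.14136 -0.00098  1.23441] F [ 0.57603 -1.69658  9.66252] M [-0.45578  0.09095  0.00556] 0.321381691082763 0.0017940911859743154
```

jog_arm(
  motion=[0, 0, 0.006, 0, 0, 0, 0.2, 0, 0, 0.02, 0, 0, 0, 0.2, 0, 0, 0.05, 0, 0, 0, 0.2, 0, 0, 0.08, 0, 0, 0, 0.2, 0.01, -0.02, 0.1, 0, 0, 0, 0.2, 0.03, -0.055, 0.11, 0, 0, 0.07, 0.2, 0.048, -0.092, 0.11, 0, 0, 0.14, 0.2, 0.066, -0.128, 0.11, 0, 0, 0.21, 0.2],
)

```text
time: 10.33
position: [0.5172, 0.1217, 0.2041]
tool_rot: [3.138, -0.002, 1.449]
wrist_force: [1.3, 0.6, -1.7]
gripper_width: 0.32
```

```bash
python3 st.py
```

```text
10.3333 [0.51725 0.12174 0.20412] [ 3.13832 -0.00204  1.44923] F [ 1.31193  0.5726  -1.65343] M [ 0.07602 -0.09947  0.02009] 0.31967219054761276 1.7145660267820606
```

jog_arm(
  motion=[0.018, -0.036, 0, 0, 0.003, 0.07, 0.2, 0.036, -0.072, 0, 0, 0.003, 0.14, 0.2, 0.054, -0.108, 0, 0, 0.003, 0.2045, 0.2, 0.073, -0.144, 0, 0, 0.003, 0.2045, 0.2, 0.092, -0.18, 0, 0, 0.003, 0.2045, 0.2, 0.11, -0.215, -0.01, 0, 0.003, 0.2045, 0.2, 0.123, -0.24, -0.03, 0, 0.003, 0.2045, 0.2, 0.129, -0.2533, -0.045, 0, 0.003, 0.2045, 0.2],
)

```text
time: 11.0
position: [0.648, -0.1352, 0.1597]
tool_rot: [3.138, -0.001, 1.652]
wrist_force: [-1.2, 0.2, -2.6]
gripper_width: 0.319
```

jog_arm(
  motion=[0, 0, 0, 0, 0, 0, 0.2],
)

```text
time: 11.08
position: [0.6476, -0.1378, 0.1577]
tool_rot: [3.141, -0.001, 1.649]
wrist_force: [-1.5, -0.1, -2.1]
gripper_width: 0.325
```

```bash
python3 st.py;python3 - <<'E'
from plant import arm, optics
from h import *
d=optics.get_image("wrist");np.savez("/tmp/w6.npz",**d);crop(d,0,0,512,384,1.5,"pics/w6.png")
d=optics.get_image("scene");np.savez("/tmp/s6.npz",**d);crop(d,160,130,130,110,6,"pics/s6.png")
d=optics.get_image("top");np.savez("/tmp/t6.npz",**d);crop(d,250,110,100,80,7,"pics/t6.png")
E
```

```text
11.0833 [ 0.6476  -0.13776  0.15769] [ 3.14068 -0.00104  1.64944] F [-1.4562  -0.07787 -2.10599] M [ 0.00125  0.08021 -0.03055] 0.3249239609679996 0.037663123224698
```

View pics/s6.png

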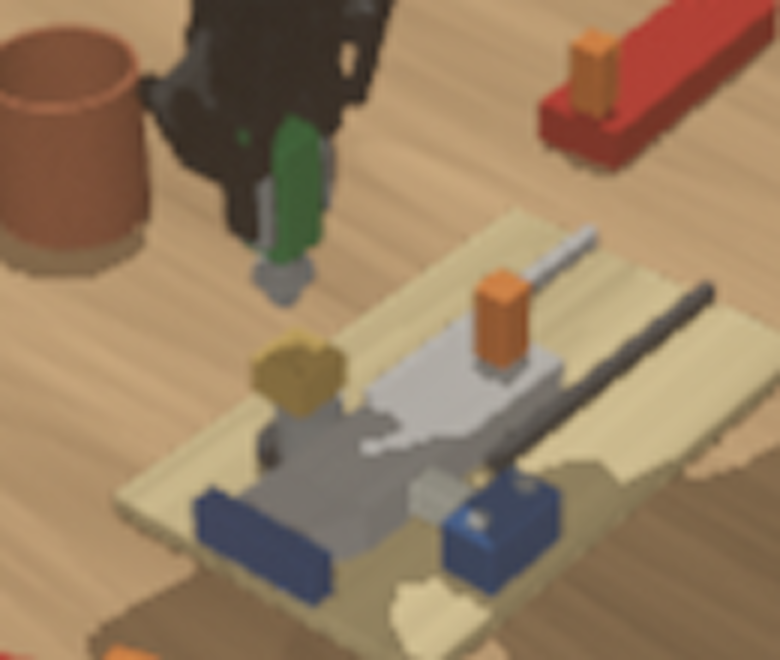

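View pics/w6.png

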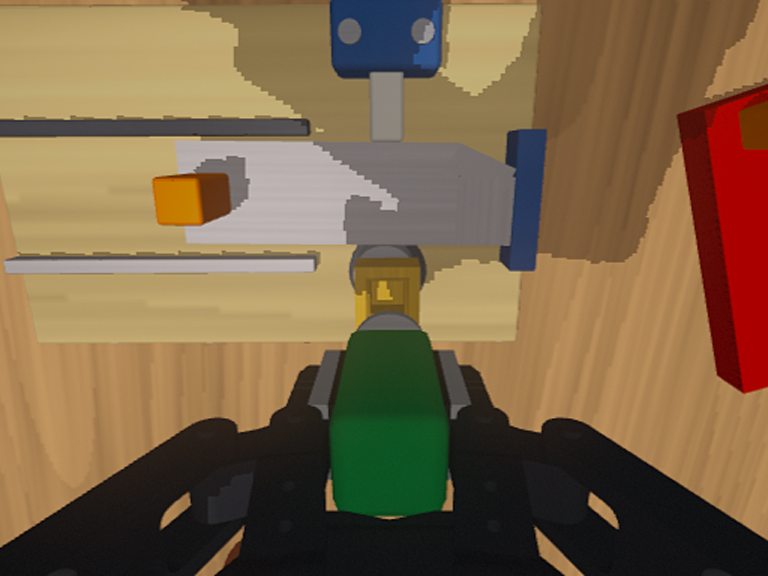

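```bash
python3 - <<'E'
from h import *
d=load("w6");P=cloud(d);im=d["image"].astype(int);g=(im[...,1]>im[...,0]*1.8)
q=P[g];print(np.percentile(q[:,2],[1,50,99]))
zt=np.percentile(q[:,2],98)
print("handle top",rect(P,g&(abs(P[...,2]-zt)<.003)))
print("screw",rect(P,box(P,.58,.7,-.2,-.09,.062,.070)))
d=load("t6");P=cloud(d);im=d["image"].astype(int)
E
```

```text
[0.04102989 0.18066265 0.18335223]
handle top (array([ 647.5, -136.7]), array([28.2, 27.8]), 5.99, 4613, np.float64(0.1816))
screw (array([ 645.7, -131. ]), array([30.1, 29.7]), 5.05, 982, np.float64(0.0658))
```

jog_arm(
  motion=[-0.0018, 0.0052, -0.005, 0, 0, 0, 0.2, -0.0018, 0.0052, -0.015, 0, 0, 0, 0.2, -0.0018, 0.0052, -0.022, 0, 0, 0, 0.2, -0.0018, 0.0052, -0.022, 0, 0, 0, 0.2],
)

```text
time: 11.57
position: [0.6451, -0.1286, 0.1374]
tool_rot: [3.14, -0.001, 1.652]
wrist_force: [-1.5, -0.2, -2.0]
gripper_width: 0.321
```

```bash
python3 st.py;python3 - <<'E'
from plant import arm, optics
from h import *
d=optics.get_image("wrist");np.savez("/tmp/w7.npz",**d)
P=cloud(d);im=d["image"].astype(int);g=(im[...,1]>im[...,0]*1.8)
q=P[g];zt=np.percentile(q[:,2],98)
print("handle top",rect(P,g&(abs(P[...,2]-zt)<.003)))
print("screw",rect(P,box(P,.58,.7,-.2,-.09,.062,.070)))
d=optics.get_image("scene");np.savez("/tmp/s7.npz",**d);crop(d,190,150,50,60,10,"pics/s7.png")
E
```

```text
11.5667 [ 0.64513 -0.12861  0.13737] [ 3.1399  -0.00131  1.65249] F [-1.51736 -0.16072 -1.97832] M [-0.02263  0.06294  0.02689] 0.3214542483371895 0.02828095198174766
handle top (array([ 660.5, -124.9]), array([60. , 27.8]), 9.28, 4631, np.float64(0.1613))
screw (array([ 645. , -123.3]), array([30. , 14.3]), 4.25, 635, np.float64(0.0658))
```

View pics/s7.png

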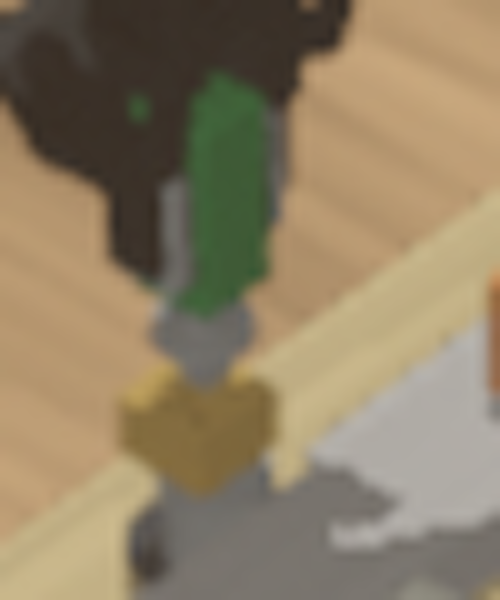

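```bash
python3 - <<'E'
from h import *
for n in("w6","w7"):
    d=load(n);P=cloud(d);im=d["image"].astype(int);g=(im[...,1]>im[...,0]*1.8)&box(P,.6,.69,-.18,-.08,.1,.3)
    q=P[g];zt=np.percentile(q[:,2],90)
    print(n,"handle top",rect(P,g&(abs(P[...,2]-zt)<.002)),zt)
    h=P[box(P,.6,.7,-.2,-.08,.0635,.068)];print(h.min(0),h.max(0))
E
python3 st.py
```

```text
w6 handle top (array([ 647.6, -136.9]), array([28.2, 26.6]), 5.08, 4419, np.float64(0.1817)) 0.18225654592491555
[ 0.62957435 -0.14710867  0.06353653] [ 0.66138512 -0.11532116  0.06796249]
w7 handle top (array([ 644.8, -127.2]), array([27.7, 27.3]), 8.6, 4444, np.float64(0.1613)) 0.16188072981412296
[ 0.6296155  -0.12987429  0.06354197] [ 0.66045598 -0.11515835  0.06788052]
11.6667 [ 0.64586 -0.1292   0.13843] [ 3.13878 -0.00087  1.65204] F [ 0.09393 -0.9654  -0.90672] M [ 0.03125 -0.00883  0.03224] 0.31680983324579703 0.012282451339794056
```

jog_arm(
  motion=[0, -0.0033, 0, 0, 0.002, 0, 0.2, 0, -0.0033, 0, 0, 0.002, 0, 0.2, 0, -0.0033, -0.003, 0, 0.002, 0, 0.2, 0, -0.0033, -0.006, 0, 0.002, 0, 0.2, 0, -0.0033, -0.009, 0, 0.002, 0, 0.2],
)

```text
time: 12.08
position: [0.6459, -0.1326, 0.1292]
tool_rot: [3.141, -0.001, 1.652]
wrist_force: [0.6, 0.5, -0.7]
gripper_width: 0.318
```

```bash
python3 st.py
```

```text
12.0833 [ 0.64586 -0.13258  0.12919] [ 3.14065 -0.00101  1.65188] F [ 0.63645  0.482   -0.66396] M [-0.01407 -0.0085   0.01707] 0.3181525255623838 0.06789286854442445
```

jog_arm(
  motion=[0, 0, -0.002, 0, 0, 0, 0.2, 0, 0, -0.004, 0, 0, 0, 0.2, 0, 0, -0.006, 0, 0, 0, 0.2],
)

```text
time: 12.33
position: [0.6458, -0.1326, 0.1229]
tool_rot: [3.141, -0.001, 1.652]
wrist_force: [-0.6, 0.1, -1.1]
gripper_width: 0.32
```

```bash
python3 st.py
```

```text
12.3333 [ 0.6458  -0.13259  0.12286] [ 3.14082 -0.00108  1.65184] F [-0.56964  0.05829 -1.05572] M [ 0.02062 -0.00231  0.00753] 0.32030097174632227 0.043384558364371405
```

jog_arm(
  motion=[0, 0, -0.002, 0, 0, 0, 0.2, 0, 0, -0.004, 0, 0, 0, 0.2],
)

```text
time: 12.5
position: [0.6458, -0.1325, 0.1186]
tool_rot: [3.141, -0.001, 1.652]
wrist_force: [0.7, -0.1, -1.3]
gripper_width: 0.32
```

```bash
python3 st.py
```

```text
12.5 [ 0.64578 -0.13255  0.11862] [ 3.1409  -0.00114  1.65181] F [ 0.66613 -0.12644 -1.32636] M [-0.00372  0.05288  0.00518] 0.31972716770433895 0.04400358827642533
```

jog_arm(
  motion=[0, 0, -0.0005, 0, 0, 0, 0.2, 0, 0, -0.001, 0, 0, 0, 0.2],
)

```text
time: 12.67
position: [0.6457, -0.1325, 0.1177]
tool_rot: [3.141, -0.001, 1.652]
wrist_force: [-4.2, -0.0, 9.0]
gripper_width: 0.32
```

```bash
python3 st.py; python3 - <<'E'
from plant import optics
from h import *
d=optics.get_image("scene");np.savez("/tmp/s8.npz",**d);crop(d,180,130,70,80,7,"pics/s8.png")
E
```

```text
12.6667 [ 0.64571 -0.13253  0.11773] [ 3.14107 -0.00118  1.65184] F [-4.19583 -0.04405  8.97687] M [ 0.13585  0.63127 -0.04945] 0.31979260949543303 0.00408724357340975
```

View pics/s8.png

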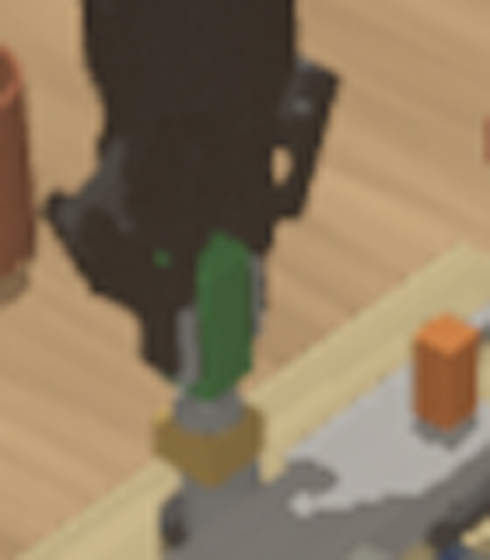

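jog_arm(
  motion=[0, 0, 0.0003, 0, 0, 0.08, 0.2, 0.0001, 0, 0.0003, 0, 0, 0.16, 0.2, 0.0001, 0, 0.0003, 0, 0, 0.24, 0.2, 0.0002, 0.0001, 0.0003, 0, 0, 0.32, 0.2, 0.0003, 0.0001, 0.0003, 0, 0, 0.4, 0.2],
)

```text
time: 13.13
position: [0.6461, -0.132, 0.1181]
tool_rot: [3.141, -0.002, 2.056]
wrist_force: [-0.6, 3.0, -0.3]
gripper_width: 0.321
```

```bash
python3 st.py; python3 - <<'E'
from plant import optics
from h import *
d=optics.get_image("wrist");np.savez("/tmp/w9.npz",**d);crop(d,0,0,512,384,1.5,"pics/w9.png")
E
```

```text
13.1333 [ 0.64608 -0.13205  0.11814] [ 3.14071 -0.00151  2.05555] F [-0.5947   2.95874 -0.26294] M [ 0.63104  0.03054 -0.26182] 0.3205328804451526 0.9534942856889228
```

View pics/w9.png

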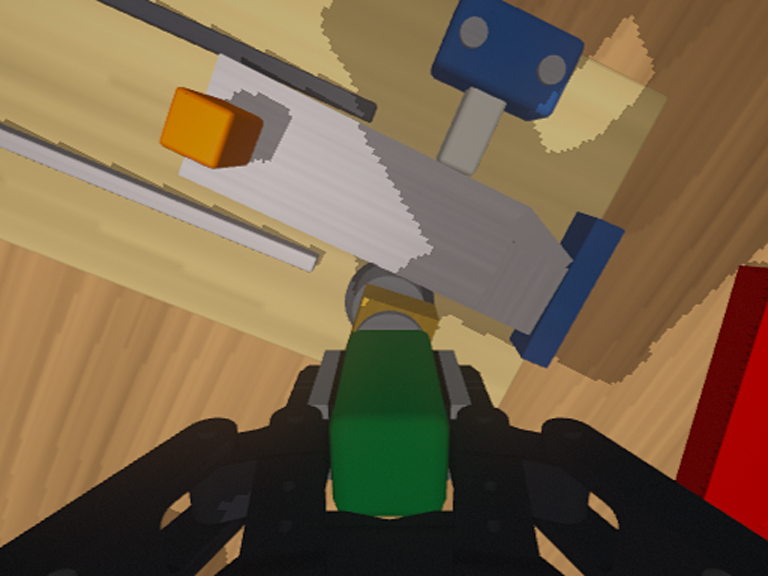

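jog_arm(
  motion=[0, 0, 0, 0, 0, 0.09, 0.2, 0.0001, 0.0001, 0, 0, 0, 0.18, 0.2, 0.0001, 0.0001, 0, 0, 0, 0.27, 0.2, 0.0002, 0.0002, 0, 0, 0, 0.36, 0.2, 0.0002, 0.0002, 0, 0, 0, 0.45, 0.2, 0.0003, 0.0003, 0, 0, 0, 0.54, 0.2, 0.0003, 0.0003, 0, 0, 0, 0.63, 0.2, 0.0003, 0.0003, 0, 0, 0, 0.7, 0.2],
)

```text
time: 13.85
position: [0.646, -0.132, 0.1182]
tool_rot: [3.141, -0.002, 2.764]
wrist_force: [-3.1, -1.8, 0.4]
gripper_width: 0.319
```

```bash
python3 st.py; python3 - <<'E'
from plant import optics
from h import *
d=optics.get_image("wrist");np.savez("/tmp/w10.npz",**d);crop(d,150,130,220,130,3.5,"pics/w10.png")
for n in ("w6","w9","w10"):
    P=cloud(load(n));m=box(P,.6,.7,-.2,-.08,.0635,.068);q=P[m];print(n,len(q),rect(P,m))
E
```

```text
13.85 [ 0.64602 -0.132    0.11817] [ 3.14113 -0.00203  2.76446] F [-3.06515 -1.82565  0.37989] M [-0.39713  0.47575 -0.26488] 0.31945840639638995 0.8001372811415862
w6 955 (array([ 645.7, -131. ]), array([30.1, 29.7]), 5.05, 955, np.float64(0.0658))
w9 511 (array([ 644.4, -123.7]), array([30.1, 15.2]), 9.52, 511, np.float64(0.066))
w10 511 (array([ 639.6, -126.2]), array([30.1, 15.4]), 50.24, 511, np.float64(0.0659))
```

View pics/w10.png

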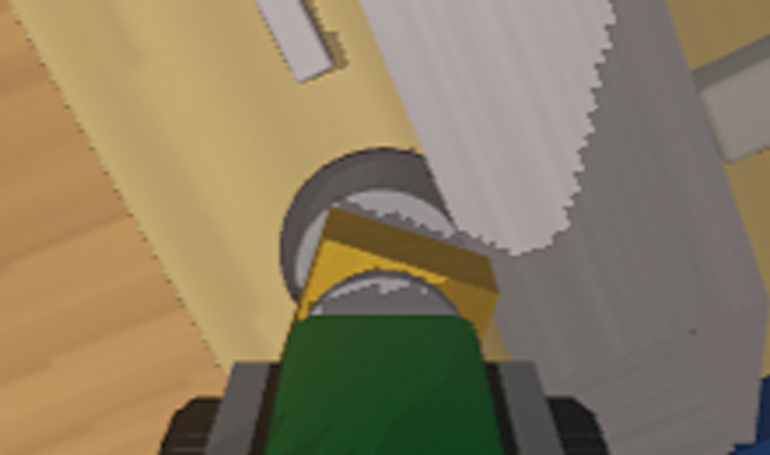

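jog_arm(
  motion=[0, 0, 0, 0, 0, 0.08, 0.2, 0, 0.0001, 0, 0, 0, 0.16, 0.2, 0, 0.0002, 0, 0, 0, 0.24, 0.2, 0, 0.0002, 0, 0, 0, 0.28, 0.2, 0, 0.0002, 0, 0, 0, 0.28, 0.2],
)

```text
time: 14.32
position: [0.646, -0.132, 0.1182]
tool_rot: [3.141, -0.002, 3.048]
wrist_force: [-1.8, -2.5, -0.6]
gripper_width: 0.321
```

```bash
cat >look.py <<'E'
import sys
from plant import optics
from h import *
d=optics.get_image("wrist");n=sys.argv[1];np.savez(f"/tmp/{n}.npz",**d);crop(d,0,0,512,384,1.5,f"pics/{n}.png")
P=cloud(d);m=box(P,.6,.7,-.2,-.08,.0635,.068);q=P[m];print(n,len(q),rect(P,m))
E
python3 st.py; python3 look.py w11
```

```text
14.3167 [ 0.64598 -0.13205  0.11819] [ 3.14141 -0.00204  3.04788] F [-1.84173 -2.49028 -0.6246 ] M [-0.51112  0.29697 -0.18113] 0.3207423955051859 0.07917612938159017
w11 489 (array([ 638.3, -128.1]), array([30.2, 15.1]), 66.78, 489, np.float64(0.0659))
```

jog_arm(
  motion=[0, 0, 0, 0, 0, -0.06, 0.2, 0, 0, 0, 0, 0, -0.06, 0.45, 0, 0, 0, 0, 0, -0.06, 0.55, 0, 0, 0.003, 0, 0, -0.06, 0.6, 0, 0, 0.015, 0, 0, -0.06, 0.6, 0, 0, 0.035, 0, 0, -0.06, 0.6, 0, 0, 0.06, 0, 0, -0.06, 0.6, 0, 0, 0.085, 0, 0, -0.06, 0.6],
)

```text
time: 15.03
position: [0.6458, -0.132, 0.2049]
tool_rot: [3.141, -0.002, 2.986]
wrist_force: [-0.3, 0.1, 0.1]
gripper_width: 0.6
```

```bash
python3 st.py; python3 - <<'E'
from plant import optics
from h import *
d=optics.get_image("scene");np.savez("/tmp/s12.npz",**d);crop(d,170,130,130,110,6,"pics/s12.png")
E
```

```text
15.0333 [ 0.64581 -0.13195  0.20491] [ 3.14134 -0.00226  2.98584] F [-0.27705  0.0537   0.11549] M [ 0.00092 -0.02537 -0.00679] 0.599570618415898 0.5794766268443512
```

View pics/s12.png

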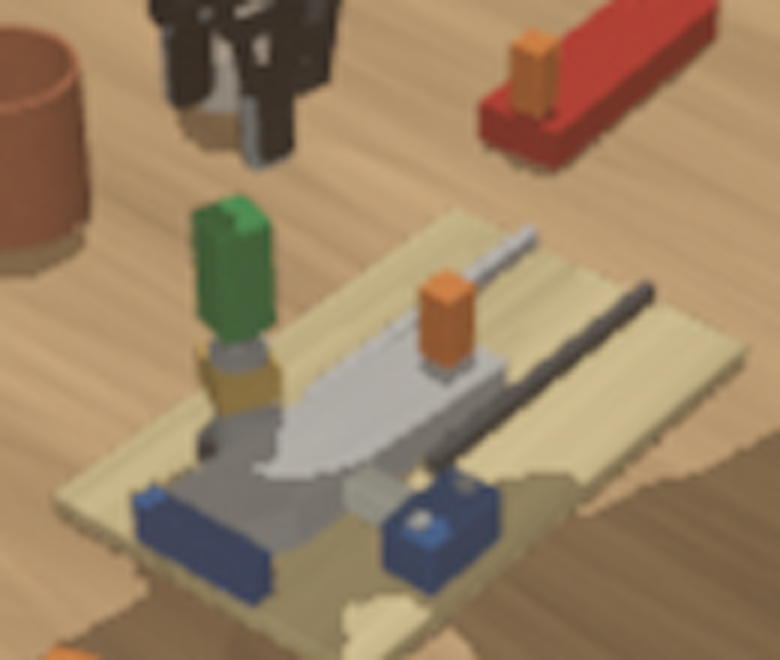

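The driver stands upright in the screw, with its handle at crop (235,270), and the block is still at the fence. Now the post.

jog_arm(
  motion=[-0.03, 0.013, 0.01, 0, 0, -0.12, 0.5, -0.06, 0.026, 0.01, 0, 0, -0.24, 0.5, -0.09, 0.039, 0, 0, 0, -0.36, 0.5, -0.0903, 0.039, 0, 0, 0, -0.48, 0.5, -0.0903, 0.039, 0, 0, 0, -0.6, 0.5, -0.0903, 0.039, 0, 0, 0, -0.72, 0.5, -0.0903, 0.039, 0, 0, 0, -0.84, 0.5, -0.0903, 0.039, 0, 0, 0, -0.96, 0.5],
)

```text
time: 15.75
position: [0.5581, -0.0935, 0.2114]
tool_rot: [3.141, 0.005, 2.02]
wrist_force: [-0.3, 0.2, -0.1]
gripper_width: 0.5
```

```bash
python3 st.py
```

```text
15.75 [ 0.55814 -0.09347  0.21145] [3.14093 0.0052  2.02029] F [-0.32397  0.179   -0.09257] M [-0.04221 -0.01386 -0.03849] 0.5004959684581126 1.435086688712789
```

jog_arm(
  motion=[-0.0027, 0.0005, 0, 0.005, 0, -0.12, 0.5, -0.0027, 0.0005, 0, 0.005, 0, -0.24, 0.5, -0.0027, 0.0005, -0.02, 0.005, 0, -0.365, 0.5, -0.0027, 0.0005, -0.05, 0.005, 0, -0.365, 0.5, -0.0027, 0.0005, -0.08, 0.005, 0, -0.365, 0.5, -0.0027, 0.0005, -0.11, 0.005, 0, -0.365, 0.5, -0.0027, 0.0005, -0.135, 0.005, 0, -0.365, 0.5, -0.0027, 0.0005, -0.143, 0.005, 0, -0.365, 0.5],
)

```text
time: 16.42
position: [0.5541, -0.0927, 0.0661]
tool_rot: [-3.14, -0.001, 1.656]
wrist_force: [-1.3, 1.0, -0.4]
gripper_width: 0.504
```

jog_arm(
  motion=[0, 0, 0, 0, 0, 0, 0.45, 0, 0, 0, 0, 0, 0, 0.45],
)

```text
time: 16.58
position: [0.5543, -0.0927, 0.0667]
tool_rot: [-3.14, -0.001, 1.656]
wrist_force: [-0.5, -0.3, -0.0]
gripper_width: 0.449
```

```bash
python3 st.py
```

```text
16.5833 [ 0.5543  -0.09267  0.06667] [-3.14032 -0.00065  1.65562] F [-0.45508 -0.3049  -0.03479] M [-0.00279  0.01206  0.05427] 0.4492391018877592 0.026787005775956288
```

jog_arm(
  motion=[0.001, 0, -0.001, 0, 0, 0, 0.35, 0.001, 0, -0.001, 0, 0, 0, 0.29, 0.001, 0, -0.001, 0, 0, 0, 0.29],
)

```text
time: 16.83
position: [0.5561, -0.0928, 0.067]
tool_rot: [3.141, -0.0, 1.656]
wrist_force: [0.1, 0.1, 0.4]
gripper_width: 0.288
```

jog_arm(
  motion=[-0.0015, -0.0001, 0, 0, 0, 0, 0.29, -0.003, -0.0002, 0, 0, 0, 0, 0.29, -0.005, -0.0004, 0, 0, 0, 0, 0.29, -0.007, -0.0006, 0, 0, 0, 0, 0.29],
)

```text
time: 17.17
position: [0.5503, -0.0938, 0.0676]
tool_rot: [3.138, 0.001, 1.656]
wrist_force: [7.8, -0.9, 1.7]
gripper_width: 0.289
```

```bash
python3 st.py
```

```text
17.1667 [ 0.55035 -0.09376  0.06763] [3.13799 0.00083 1.65557] F [ 7.75091 -0.85048  1.72123] M [-0.08877 -0.92802 -0.07382] 0.28929797710814786 0.05264015742905731
```

jog_arm(
  motion=[-0.002, -0.0002, 0, 0, 0, 0, 0.29, -0.004, -0.0003, 0, 0, 0, 0, 0.29],
)

```text
time: 17.33
position: [0.5473, -0.0944, 0.068]
tool_rot: [3.136, 0.002, 1.655]
wrist_force: [6.3, -0.3, 0.2]
gripper_width: 0.291
```

```bash
python3 st.py
```

```text
17.3333 [ 0.54731 -0.09437  0.06803] [3.1357  0.00153 1.65544] F [ 6.33221 -0.27439  0.15554] M [-0.12793 -0.81221 -0.09427] 0.29126691536368504 0.05576539357800112
```

jog_arm(
  motion=[-0.0015, -0.0001, -0.0001, 0, 0.001, 0, 0.29, -0.003, -0.0003, -0.0002, 0, 0.002, 0, 0.29],
)

```text
time: 17.5
position: [0.545, -0.0949, 0.0681]
tool_rot: [3.136, 0.002, 1.655]
wrist_force: [7.2, 0.1, 0.7]
gripper_width: 0.289
```

```bash
python3 st.py
```

```text
17.5 [ 0.54498 -0.09486  0.06815] [3.13602 0.00186 1.65533] F [7.20224 0.10395 0.68959] M [-0.01437 -0.99051 -0.04339] 0.28922598712955233 0.028899339834492214
```

jog_arm(
  motion=[-0.0015, -0.0001, -0.0001, 0, 0.001, 0, 0.29, -0.003, -0.0003, -0.0002, 0, 0.002, 0, 0.29],
)

```text
time: 17.67
position: [0.5427, -0.0954, 0.0682]
tool_rot: [3.136, 0.002, 1.655]
wrist_force: [6.3, 0.8, 2.0]
gripper_width: 0.291
```

```bash
python3 st.py
```

```text
17.6667 [ 0.54267 -0.09539  0.06819] [3.1365  0.00215 1.65516] F [6.28621 0.78475 1.97122] M [-0.04441 -0.8865  -0.07981] 0.2909854807599544 0.027216745612114766
```

jog_arm(
  motion=[-0.0015, -0.0001, -0.0001, 0, 0.001, 0, 0.29, -0.003, -0.0003, -0.0002, 0, 0.002, 0, 0.29],
)

```text
time: 17.83
position: [0.5403, -0.0958, 0.0682]
tool_rot: [3.137, 0.002, 1.655]
wrist_force: [6.5, -0.4, 1.0]
gripper_width: 0.289
```

```bash
python3 st.py
```

```text
17.8333 [ 0.54034 -0.09585  0.06824] [3.13699 0.00246 1.65517] F [ 6.54588 -0.35294  0.95709] M [-0.04332 -0.89921 -0.10946] 0.2885247568536511 0.03016943535935778
```

jog_arm(
  motion=[0.002, 0.0002, 0, 0, 0.004, 0, 0.29, 0.004, 0.0004, -0.001, 0, 0.004, 0, 0.29, 0.0055, 0.0006, -0.001, 0, 0.004, 0, 0.29, 0.007, 0.0007, -0.001, 0, 0.004, 0, 0.29, 0.0085, 0.0008, -0.001, 0, 0.004, 0, 0.29],
)

```text
time: 18.25
position: [0.5473, -0.0948, 0.0668]
tool_rot: [-3.139, 0.001, 1.655]
wrist_force: [-7.3, -2.1, 4.4]
gripper_width: 0.294
```

```bash
python3 st.py
```

```text
18.25 [ 0.54726 -0.09477  0.0668 ] [-3.13887  0.00125  1.6553 ] F [-7.2981  -2.11009  4.4059 ] M [-0.18674  1.08456 -0.06248] 0.2944774714486953 0.04112836471631446
```

jog_arm(
  motion=[0.0015, 0.0001, 0.0002, 0, -0.002, 0, 0.29, 0.003, 0.0003, 0.0003, 0, -0.003, 0, 0.29],
)

```text
time: 18.42
position: [0.5486, -0.0943, 0.0667]
tool_rot: [-3.138, 0.001, 1.655]
wrist_force: [-6.5, -1.8, 3.4]
gripper_width: 0.292
```

```bash
python3 st.py
```

```text
18.4167 [ 0.54861 -0.09426  0.06667] [-3.1385   0.00064  1.65539] F [-6.47253 -1.82634  3.41803] M [-0.21123  0.9769  -0.09675] 0.2924161076471391 0.031904398628683994
```

jog_arm(
  motion=[0.0015, 0.0001, 0.0001, 0, -0.002, 0, 0.29, 0.003, 0.0002, 0.0002, 0, -0.003, 0, 0.29],
)

```text
time: 18.58
position: [0.5499, -0.0938, 0.0664]
tool_rot: [-3.138, -0.0, 1.656]
wrist_force: [-6.6, -1.7, 1.6]
gripper_width: 0.291
```

```bash
python3 st.py
```

```text
18.5833 [ 0.54991 -0.09377  0.06636] [-3.13797 -0.00001  1.65558] F [-6.62767 -1.69585  1.58807] M [-0.17242  0.99937 -0.06351] 0.2907082148934245 0.03182806381041913
```

jog_arm(
  motion=[0.0015, 0.0001, 0.0001, 0, -0.002, 0, 0.29, 0.003, 0.0002, 0.0002, 0, -0.003, 0, 0.29],
)

```text
time: 18.75
position: [0.5512, -0.0933, 0.0661]
tool_rot: [-3.138, -0.001, 1.656]
wrist_force: [-6.7, -2.2, 1.3]
gripper_width: 0.29
```

```bash
python3 st.py
```

```text
18.75 [ 0.55125 -0.09334  0.06609] [-3.13757 -0.00063  1.65564] F [-6.66758 -2.15463  1.29241] M [-0.18304  1.00365 -0.02268] 0.28994412518997326 0.03219622779262029
```

```bash
python3 look.py w13; python3 - <<'E'
from h import *
d=load("w13");P=cloud(d);im=d["image"].astype(int)
g=(im[...,1]>im[...,0]*1.8)&box(P,.6,.7,-.2,-.08,.1,.2);print("h",rect(P,g&(P[...,2]>.137)))
E
```

```text
w13 9 (array([ 662.3, -122.3]), array([0.4, 6.4]), 63.65, 9, np.float64(0.0643))
h (array([0., 0.]), array([0., 0.]), 0.0, 0, np.float64(nan))
  return _methods._mean(a, axis=axis, dtype=dtype,
  ret = ret.dtype.type(ret / rcount)
```

View pics/w13.png

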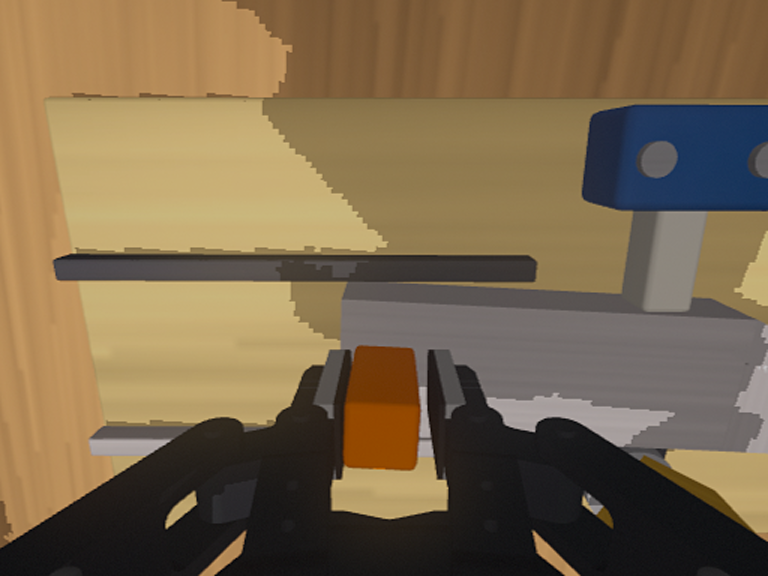

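```bash
python3 - <<'E'
from h import *
d=load("w13");P=cloud(d);im=d["image"].astype(int)
from plant import optics
t=optics.get_image("top");np.savez("/tmp/t13.npz",**t)
m=box(P,.45,.71,-.14,-.03,.0345,.0375)
for x in np.arange(.54,.64,.015):
    k=P[m&(abs(P[...,0]-x)<.003)];print(x.round(3),len(k),k[:,1].min().round(4),k[:,1].max().round(4))
P=cloud(t);print("top bed",rect(P,box(P,.38,.78,-.25,.06,.008,.016)))
im=t["image"].astype(int);g=(im[...,1]>im[...,0]*1.5)
print("handle",rect(P,box(P,.6,.7,-.2,-.08,.137,.15)))
E
```

```text
0.54 385 -0.0904 -0.0688
0.555 372 -0.0845 -0.0683
0.57 407 -0.117 -0.0676
0.585 730 -0.1039 -0.0671
0.6 951 -0.1126 -0.0666
0.615 872 -0.1069 -0.0303
0.63 1201 -0.139 -0.0324
top bed (array([614.6, -83.4]), array([220.5, 179.4]), 0.38, 325, np.float64(0.0121))
handle (array([0., 0.]), array([0., 0.]), 0.0, 0, np.float64(nan))
  return _methods._mean(a, axis=axis, dtype=dtype,
  ret = ret.dtype.type(ret / rcount)
```

jog_arm(
  motion=[0.0001, -0.001, 0.0005, 0, -0.004, 0, 0.25, 0.0002, -0.002, 0.0005, 0, -0.004, 0, 0.15, 0.0003, -0.003, 0.0005, 0, -0.004, 0, 0.15, 0.0003, -0.0037, 0.0005, 0, -0.004, 0, 0.15, 0.0003, -0.0037, 0.0005, 0, -0.004, 0, 0.15],
)

```text
time: 19.27
position: [0.5517, -0.097, 0.0664]
tool_rot: [-3.142, -0.0, 1.656]
wrist_force: [-1.9, 0.7, -2.7]
gripper_width: 0.224
```

```bash
python3 st.py; python3 look.py w14; cat > by.py <<'E'
from h import *
import sys
d=load(sys.argv[1]);P=cloud(d)
xs=[];ys=[]
for x in np.arange(.545,.608,.006):
    k=P[box(P,.45,.71,-.12,-.05,.0345,.0375)&(abs(P[...,0]-x)<.002)]
    if len(k)>20: xs.append(x);ys.append(k[:,1].max())
f=np.polyfit(xs,ys,1);print("block yaw deg",np.degrees(np.arctan(f[0])),"edge y at .6:",np.polyval(f,.6))
E
python3 by.py w14
```

```text
19.2667 [ 0.5517  -0.09702  0.06638] [-3.14152 -0.00044  1.65567] F [-1.85214  0.6832  -2.72107] M [0.01725 0.39493 0.01698] 0.22408023185855278 0.003473620700647919
w14 429 (array([ 650.3, -118.7]), array([ 4.2, 31.4]), 65.82, 429, np.float64(0.0658))
block yaw deg 3.9144485419132917 edge y at .6: -0.06789399111420197
```

jog_arm(
  motion=[-0.001, -0.0001, -0.0001, 0, 0, 0, 0.15, -0.0025, -0.0002, -0.0001, 0, 0.001, 0, 0.15, -0.004, -0.0003, -0.0001, 0, 0.002, 0, 0.15],
)

```text
time: 19.57
position: [0.5484, -0.0973, 0.0664]
tool_rot: [-3.141, -0.0, 1.656]
wrist_force: [4.1, 0.8, -3.2]
gripper_width: 0.224
```

```bash
python3 st.py
```

```text
19.5667 [ 0.54837 -0.0973   0.06639] [-3.14087 -0.00023  1.65581] F [ 4.10964  0.77029 -3.15497] M [ 0.17391 -0.74533  0.07998] 0.22352585651690426 0.033985960174364074
```

jog_arm(
  motion=[-0.0015, -0.0001, 0, 0, 0.001, 0, 0.15, -0.003, -0.0002, 0, 0, 0.002, 0, 0.15],
)

```text
time: 19.73
position: [0.5458, -0.0975, 0.0665]
tool_rot: [-3.14, -0.0, 1.656]
wrist_force: [4.6, 1.1, -3.6]
gripper_width: 0.23
```

```bash
python3 st.py
```

```text
19.7333 [ 0.54577 -0.09752  0.06651] [-3.1398  -0.00011  1.65597] F [ 4.55673  1.12728 -3.63164] M [ 0.2519  -0.84801  0.04587] 0.2303622774236873 0.03224661081497747
```

jog_arm(
  motion=[-0.0015, -0.0001, 0, 0, 0.001, 0, 0.15, -0.003, -0.0002, 0, 0, 0.002, 0, 0.15],
)

```text
time: 19.9
position: [0.5429, -0.0977, 0.0666]
tool_rot: [-3.138, -0.0, 1.656]
wrist_force: [4.6, 1.6, -3.3]
gripper_width: 0.231
```

```bash
python3 st.py
```

```text
19.9 [ 0.54288 -0.09774  0.06661] [-3.13826 -0.00015  1.65603] F [ 4.57048  1.5966  -3.30488] M [ 0.24292 -0.92819  0.12285] 0.23117751727359526 0.03293535511153314
```

jog_arm(
  motion=[0.001, 0.0001, -0.0001, 0, -0.003, 0, 0.15, 0.0025, 0.0001, -0.0001, 0, -0.004, 0, 0.15, 0.004, 0.0002, -0.0001, 0, -0.005, 0, 0.15],
)

```text
time: 20.15
position: [0.545, -0.0974, 0.0663]
tool_rot: [-3.14, -0.001, 1.656]
wrist_force: [-8.4, -1.4, 5.8]
gripper_width: 0.225
```

```bash
python3 st.py
```

```text
20.15 [ 0.54496 -0.09737  0.06633] [-3.1399  -0.00061  1.65586] F [-8.42844 -1.43505  5.79048] M [-0.13328  1.05457 -0.0277 ] 0.22534472578372494 0.03345193169414242
```

jog_arm(
  motion=[0.0015, 0.0001, 0, 0, -0.001, 0, 0.15, 0.003, 0.0002, 0, 0, -0.002, 0, 0.15],
)

```text
time: 20.32
position: [0.5463, -0.0971, 0.0664]
tool_rot: [-3.139, -0.001, 1.656]
wrist_force: [-8.5, -1.2, 7.6]
gripper_width: 0.228
```

```bash
python3 st.py
```

```text
20.3167 [ 0.54626 -0.09714  0.06637] [-3.13894 -0.00109  1.65584] F [-8.54202 -1.17255  7.62879] M [-0.29243  1.00027 -0.13357] 0.22819203389155138 0.030194719090216683
```

jog_arm(
  motion=[0.0015, 0.0001, 0, 0, -0.001, 0, 0.15, 0.003, 0.0002, 0, 0, -0.002, 0, 0.15],
)

```text
time: 20.48
position: [0.5476, -0.097, 0.0664]
tool_rot: [-3.138, -0.002, 1.656]
wrist_force: [-7.8, -1.7, 7.5]
gripper_width: 0.225
```

```bash
python3 st.py
```

```text
20.4833 [ 0.5476  -0.09697  0.06637] [-3.1381  -0.00156  1.65551] F [-7.82812 -1.73338  7.48514] M [-0.34362  0.76679 -0.17979] 0.2254078586678757 0.03227989650640427
```

jog_arm(
  motion=[0.002, 0.0002, 0.0002, 0, -0.002, 0, 0.15, 0.004, 0.0003, 0.0002, 0, -0.003, 0, 0.15, 0.006, 0.0005, 0.0002, 0, -0.004, 0, 0.15, 0.008, 0.0006, 0.0002, 0, -0.004, 0, 0.15],
)

```text
time: 20.82
position: [0.5542, -0.0964, 0.0664]
tool_rot: [-3.14, -0.002, 1.655]
wrist_force: [-5.4, -3.1, 3.2]
gripper_width: 0.221
```

```bash
python3 st.py
```

```text
20.8167 [ 0.55415 -0.09642  0.06639] [-3.13953 -0.00176  1.65527] F [-5.44352 -3.10833  3.21726] M [-0.58498  0.66121 -0.20267] 0.22090407844262155 0.0577631328297969
```

jog_arm(
  motion=[0.001, 0.0001, 0.0001, 0, -0.001, 0, 0.15, 0.002, 0.0002, 0.0002, 0, -0.001, 0, 0.15],
)

```text
time: 20.98
position: [0.5551, -0.0963, 0.0664]
tool_rot: [-3.139, -0.002, 1.655]
wrist_force: [-4.5, -4.1, 0.4]
gripper_width: 0.228
```

```bash
python3 st.py
```

```text
20.9833 [ 0.55507 -0.09632  0.06643] [-3.13867 -0.00205  1.655  ] F [-4.49987 -4.10067  0.37825] M [-0.64329  0.48907 -0.26141] 0.22810994204420026 0.029050689922913937
```

jog_arm(
  motion=[0, 0, 0, 0, 0, 0, 0.3, 0, 0, 0, 0, 0, 0, 0.45, 0, 0, 0.01, 0, 0.002, 0, 0.5, 0, 0, 0.045, 0, 0.002, -0.05, 0.6, 0, 0, 0.085, 0, 0.002, -0.12, 0.6, 0.01, -0.01, 0.12, 0, 0.002, -0.2, 0.6, 0.03, -0.03, 0.14, 0, 0.002, -0.24, 0.6, 0.05, -0.05, 0.14, 0, 0.002, -0.24, 0.6],
)

```text
time: 21.65
position: [0.6077, -0.147, 0.213]
tool_rot: [3.139, -0.001, 1.413]
wrist_force: [1.7, 0.1, 0.9]
gripper_width: 0.605
```

jog_arm(
  motion=[0.02, -0.03, 0.01, 0, 0, 0, 0.6, 0.02, -0.03, 0.01, 0, 0, 0, 0.6],
)

```text
time: 21.82
position: [0.6322, -0.1817, 0.227]
tool_rot: [3.131, 0.001, 1.412]
wrist_force: [-0.7, -0.1, 0.4]
gripper_width: 0.6
```

```bash
python3 st.py; python3 look.py w15; python3 - <<'E'
from h import *
d=load("w15");P=cloud(d);im=d["image"].astype(int)
print("h",rect(P,box(P,.6,.7,-.2,-.08,.139,.146)))
print("post",rect(P,box(P,.5,.6,-.16,-.02,.072,.08)))
print("block",rect(P,box(P,.45,.705,-.124,-.06,.0345,.0375)))
E
```

```text
21.8167 [ 0.63224 -0.18174  0.22701] [3.1308  0.00125 1.41165] F [-0.71181 -0.14395  0.42683] M [ 0.02988 -0.01387 -0.00267] 0.5995405304889465 0.11578118987601221
w15 79 (array([ 641.6, -122.1]), array([41.1, 21.4]), 23.32, 79, np.float64(0.0659))
h (array([ 645.6, -131.4]), array([27.6, 27.5]), 77.13, 1765, np.float64(0.1417))
post (array([554.6, -96.1]), array([20.5, 20. ]), 3.48, 642, np.float64(0.0758))
block (array([622.6, -88.8]), array([167.2,  56. ]), 3.61, 9106, np.float64(0.036))
```

View pics/w15.png

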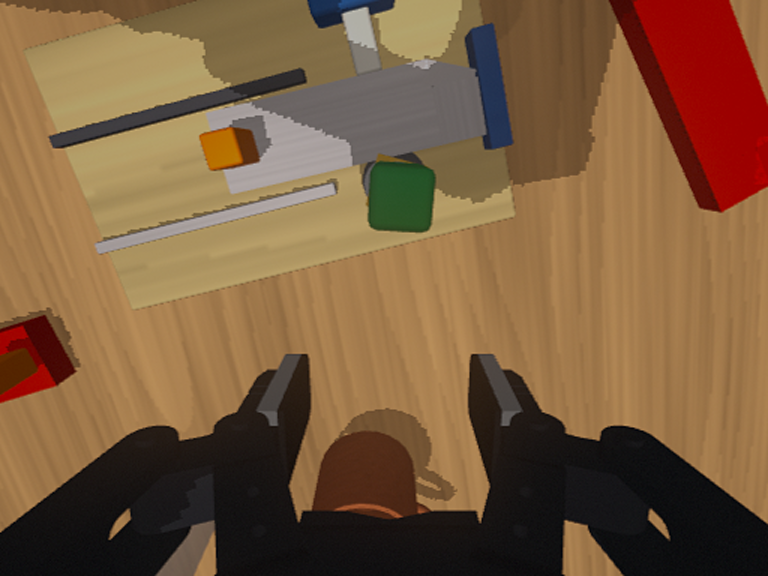

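jog_arm(
  motion=[0.0134, 0.03, 0, 0.001, 0.01, -0.059, 0.6, 0.0134, 0.0502, 0, 0.001, 0.01, -0.059, 0.6, 0.0134, 0.0502, -0.02, 0.001, 0.01, -0.059, 0.6, 0.0134, 0.0502, -0.05, 0.001, 0.01, -0.059, 0.6, 0.0134, 0.0502, -0.08, 0.001, 0.01, -0.059, 0.6, 0.0134, 0.0502, -0.1, 0.001, 0.01, -0.059, 0.6, 0.0134, 0.0502, -0.108, 0.001, 0.01, -0.059, 0.6, 0.0134, 0.0502, -0.108, 0.001, 0.01, -0.059, 0.5],
)

```text
time: 22.53
position: [0.6418, -0.1286, 0.1157]
tool_rot: [-3.135, 0.001, 1.353]
wrist_force: [-0.9, 0.1, 0.0]
gripper_width: 0.503
```

```bash
python3 st.py
```

```text
22.5333 [ 0.6418  -0.12864  0.11571] [-3.13518  0.00078  1.35258] F [-0.86311  0.06715  0.02631] M [-0.05472 -0.00236  0.03604] 0.5032553958740336 0.039162351159396716
```

jog_arm(
  motion=[0.0038, -0.0029, 0.0025, 0, -0.006, 0, 0.5, 0.0038, -0.0029, 0.0025, 0, -0.006, 0, 0.5, 0.0038, -0.0029, 0.0025, 0, -0.006, 0, 0.5],
)

```text
time: 22.78
position: [0.6466, -0.1319, 0.12]
tool_rot: [3.139, -0.0, 1.352]
wrist_force: [0.1, 0.3, 0.0]
gripper_width: 0.5
```

```bash
python3 st.py
```

```text
22.7833 [ 0.64664 -0.13191  0.12002] [ 3.13947 -0.00043  1.35245] F [0.07922 0.25617 0.02195] M [-0.04827 -0.01073 -0.00146] 0.5004331766777956 0.008247635937912924
```

jog_arm(
  motion=[-0.0008, 0.0003, -0.0015, 0, 0.002, 0, 0.4, -0.0008, 0.0003, -0.0015, 0, 0.002, 0, 0.35, -0.0008, 0.0003, -0.0015, 0, 0.002, 0, 0.2, -0.0008, 0.0003, -0.0015, 0, 0.002, 0, 0.2, -0.0008, 0.0003, -0.0015, 0, 0.002, 0, 0.2],
)

```text
time: 23.2
position: [0.6463, -0.1318, 0.1195]
tool_rot: [3.14, 0.0, 1.352]
wrist_force: [-0.5, 0.7, 8.4]
gripper_width: 0.32
```

```bash
python3 st.py; python3 look.py w16
```

```text
23.2 [ 0.6463  -0.13176  0.11952] [3.14008 0.00001 1.35228] F [-0.5078   0.69946  8.43114] M [ 0.03668  0.32082 -0.00129] 0.32043392355882044 0.0012531128966909112
w16 489 (array([ 649.1, -123.4]), array([13.3, 30.1]), 67.37, 489, np.float64(0.066))
```

jog_arm(
  motion=[0, 0, 0.0003, 0, 0, 0.06, 0.2, 0, 0, 0.0003, 0, 0, 0.12, 0.2, 0, 0, 0.0003, 0, 0, 0.18, 0.2, 0, 0, 0.0003, 0, 0, 0.24, 0.2, 0, 0, 0.0003, 0, 0, 0.24, 0.2, 0, 0, 0.0003, 0, 0, 0.24, 0.2],
)

```text
time: 23.75
position: [0.6462, -0.1317, 0.12]
tool_rot: [3.14, 0.0, 1.59]
wrist_force: [-0.9, 0.3, 1.8]
gripper_width: 0.316
```

```bash
python3 st.py; python3 look.py w17
```

```text
23.75 [ 0.64621 -0.13174  0.11997] [3.1402  0.00002 1.59042] F [-0.85699  0.26468  1.84243] M [-0.01093  0.25084 -0.19013] 0.3160224747057223 0.016541944069569367
w17 491 (array([ 647.9, -123.6]), array([14.5, 30.4]), 75.31, 491, np.float64(0.0659))
```

jog_arm(
  motion=[0, 0, 0, 0, 0, 0.025, 0.2, 0, 0, 0, 0, 0, 0.05, 0.2, 0, 0, 0, 0, 0, 0.05, 0.2],
)

```text
time: 24.05
position: [0.6462, -0.1317, 0.12]
tool_rot: [3.14, 0.0, 1.641]
wrist_force: [-1.1, -0.7, 1.2]
gripper_width: 0.319
```

```bash
python3 st.py; python3 look.py w18
```

```text
24.05 [ 0.64621 -0.13173  0.11999] [3.1402  0.00001 1.64123] F [-1.10499 -0.66431  1.22301] M [-0.00006  0.19173 -0.16836] 0.3189031013984597 0.04631875621842293
w18 489 (array([ 647.5, -123.7]), array([15.3, 30.3]), 77.96, 489, np.float64(0.0659))
```

jog_arm(
  motion=[0, 0, 0, 0, 0, -0.04, 0.2, 0, 0, 0, 0, 0, -0.04, 0.45, 0, 0, 0, 0, 0, -0.04, 0.55, 0, 0, 0.005, 0, 0, -0.03, 0.6, 0, 0, 0.03, 0, 0, 0, 0.6, 0, 0, 0.06, 0, 0, 0.014, 0.6, -0.01, 0.005, 0.085, 0, 0, 0.014, 0.55, -0.04, 0.015, 0.09, 0, 0, 0.014, 0.5],
)

```text
time: 24.77
position: [0.6108, -0.118, 0.2146]
tool_rot: [3.132, 0.003, 1.655]
wrist_force: [-0.2, 0.1, 0.0]
gripper_width: 0.503
```

```bash
python3 st.py
```

```text
24.7667 [ 0.61079 -0.11797  0.21461] [3.13172 0.00289 1.65478] F [-0.20154  0.13669  0.00623] M [-0.04675  0.00952  0.04488] 0.5026026916836691 0.9842738360533055
```

jog_arm(
  motion=[-0.035, 0.014, 0, 0, 0.006, 0, 0.5, -0.0555, 0.0214, 0, 0, 0.008, 0, 0.5, -0.0555, 0.0214, -0.03, 0, 0.008, 0, 0.5, -0.0555, 0.0214, -0.065, 0, 0.008, 0, 0.5, -0.0555, 0.0214, -0.1, 0, 0.008, 0, 0.5, -0.0555, 0.0214, -0.13, 0, 0.008, 0, 0.5, -0.0555, 0.0214, -0.145, 0, 0.008, 0, 0.5, -0.0555, 0.0214, -0.145, 0, 0.008, 0, 0.45],
)

```text
time: 25.43
position: [0.5535, -0.0962, 0.0668]
tool_rot: [-3.139, 0.001, 1.656]
wrist_force: [-1.2, 0.3, 0.3]
gripper_width: 0.453
```

```bash
python3 st.py
```

```text
25.4333 [ 0.55346 -0.09618  0.06679] [-3.13896  0.00078  1.65582] F [-1.17286  0.26632  0.26679] M [0.02414 0.04713 0.02011] 0.4533821199565908 0.06684940615320917
```

Now I'll centre on the post, grip it and move it over to straighten the block, then reopen to a loose cage.

jog_arm(
  motion=[0.0015, -0.0002, 0.0005, 0, -0.002, 0, 0.35, 0.0015, -0.0002, 0.0005, 0, -0.002, 0, 0.3, 0.0015, -0.0002, 0.0005, 0, -0.002, 0, 0.15, 0.0015, -0.0006, 0.0007, 0, -0.002, 0, 0.15, 0.0015, -0.001, 0.0008, 0, -0.002, 0, 0.15, 0.0015, -0.001, 0.0008, 0, -0.002, 0, 0.15],
)

```text
time: 25.93
position: [0.5559, -0.0974, 0.0687]
tool_rot: [3.14, 0.002, 1.656]
wrist_force: [0.8, -0.2, 9.3]
gripper_width: 0.228
```

```bash
python3 st.py; python3 look.py w19; python3 by.py w19
```

```text
25.9333 [ 0.55588 -0.09742  0.06874] [3.14006 0.0016  1.65585] F [ 0.80412 -0.23164  9.25118] M [-0.22848  0.16325 -0.06817] 0.22835746729257336 0.0015236485288176854
w19 333 (array([ 652.3, -117.9]), array([ 5.3, 25.2]), 65.94, 333, np.float64(0.0657))
block yaw deg 3.856113225653642 edge y at .6: -0.06852773108788893
```

jog_arm(
  motion=[0, 0, 0, 0, 0, 0, 0.28, 0, 0, 0, 0, 0, 0, 0.28, -0.0015, -0.0001, -0.002, 0, 0, 0, 0.28, -0.003, -0.0003, -0.002, 0, 0, 0, 0.28, -0.005, -0.0004, -0.002, 0, 0, 0, 0.28, -0.007, -0.0006, -0.002, 0, 0.001, 0, 0.28],
)

```text
time: 26.48
position: [0.549, -0.0981, 0.0667]
tool_rot: [3.14, 0.002, 1.656]
wrist_force: [4.4, 0.0, -1.5]
gripper_width: 0.284
```

```bash
python3 st.py
```

```text
26.4833 [ 0.54903 -0.09808  0.06672] [3.14048 0.00167 1.65579] F [ 4.40369  0.02385 -1.4994 ] M [-0.09076 -0.6241  -0.00793] 0.2837614965443146 0.046496635485431356
```

jog_arm(
  motion=[-0.0015, -0.0001, -0.0002, 0, 0.001, 0, 0.28, -0.003, -0.0002, -0.0003, 0, 0.002, 0, 0.28],
)

```text
time: 26.65
position: [0.5466, -0.0984, 0.0667]
tool_rot: [3.141, 0.002, 1.656]
wrist_force: [6.2, 0.5, 3.4]
gripper_width: 0.282
```

```bash
python3 st.py
```

```text
26.65 [ 0.54661 -0.09844  0.06667] [3.14109 0.00192 1.65578] F [6.16534 0.47994 3.41314] M [ 0.00129 -0.91608 -0.09199] 0.2817150264324896 0.029094725472639305
```

jog_arm(
  motion=[-0.0015, -0.0001, -0.0002, 0, 0.001, 0, 0.28, -0.003, -0.0002, -0.0003, 0, 0.002, 0, 0.28],
)

```text
time: 26.82
position: [0.5442, -0.0988, 0.0667]
tool_rot: [-3.142, 0.002, 1.656]
wrist_force: [6.1, 0.1, 3.1]
gripper_width: 0.281
```

```bash
python3 st.py
```

```text
26.8167 [ 0.54424 -0.09881  0.06668] [-3.14157  0.00221  1.65568] F [6.10216 0.05557 3.08065] M [ 0.02233 -0.98375 -0.11207] 0.28103003429642776 0.030050732340508538
```

jog_arm(
  motion=[-0.0015, -0.0001, -0.0002, 0, 0.001, 0, 0.28, -0.003, -0.0002, -0.0003, 0, 0.002, 0, 0.28],
)

```text
time: 26.98
position: [0.5418, -0.0992, 0.0667]
tool_rot: [-3.141, 0.002, 1.656]
wrist_force: [5.4, 0.8, 3.1]
gripper_width: 0.279
```

```bash
python3 st.py
```

```text
26.9833 [ 0.54185 -0.09919  0.06667] [-3.14098  0.00247  1.65554] F [5.38349 0.82223 3.12206] M [ 0.03598 -0.97345 -0.02089] 0.2792268286534477 0.028157475701060055
```

jog_arm(
  motion=[-0.0015, -0.0001, 0.0003, 0, 0, 0, 0.28, -0.003, -0.0002, 0.0004, 0, 0, 0, 0.28, -0.0045, -0.0003, 0.0004, 0, 0, 0, 0.28, -0.006, -0.0005, 0.0004, 0, 0, 0, 0.28],
)

```text
time: 27.32
position: [0.5359, -0.0997, 0.0671]
tool_rot: [-3.141, 0.003, 1.656]
wrist_force: [5.5, 0.4, -0.5]
gripper_width: 0.282
```

```bash
python3 st.py
```

```text
27.3167 [ 0.53585 -0.09972  0.06715] [-3.14134  0.00256  1.65559] F [ 5.49331  0.42606 -0.50192] M [ 0.03503 -0.71144  0.04936] 0.2819751749806015 0.03987861493347664
```

jog_arm(
  motion=[-0.0015, -0.0001, 0, 0, 0, 0, 0.28, -0.003, -0.0002, 0, 0, 0, 0, 0.28],
)

```text
time: 27.48
position: [0.5327, -0.0999, 0.0672]
tool_rot: [-3.141, 0.003, 1.656]
wrist_force: [3.8, 0.6, -0.2]
gripper_width: 0.282
```

```bash
python3 st.py
```

```text
27.4833 [ 0.53274 -0.09995  0.06717] [-3.14147  0.0026   1.65555] F [ 3.84656  0.5723  -0.1779 ] M [ 0.0169  -0.69268 -0.0413 ] 0.2819880684800305 0.04144297754527855
```

jog_arm(
  motion=[-0.0015, -0.0001, 0, 0, 0, 0, 0.28, -0.0025, -0.0002, 0, 0, 0, 0, 0.28],
)

```text
time: 27.65
position: [0.53, -0.1001, 0.0672]
tool_rot: [-3.141, 0.003, 1.656]
wrist_force: [4.5, -1.1, -1.0]
gripper_width: 0.281
```

```bash
python3 st.py; python3 look.py w20; python3 by.py w20; python3 - <<'E'
from h import *
d=load("w20");P=cloud(d);print("post",rect(P,box(P,.5,.6,-.13,-.06,.0735,.08)))
E
```

```text
27.65 [ 0.53001 -0.10014  0.06717] [-3.14137  0.00258  1.6556 ] F [ 4.4985  -1.10256 -0.95366] M [ 0.0156  -0.68444 -0.02259] 0.28116243811007025 0.02429126417433711
w20 554 (array([ 637.7, -119.8]), array([12.4, 11.9]), 77.49, 554, np.float64(0.0659))
block yaw deg 4.655389963446692 edge y at .6: -0.06888219179822326
post (array([529.7, -99.1]), array([49.9, 23.2]), 5.33, 3064, np.float64(0.076))
```

View pics/w20.png

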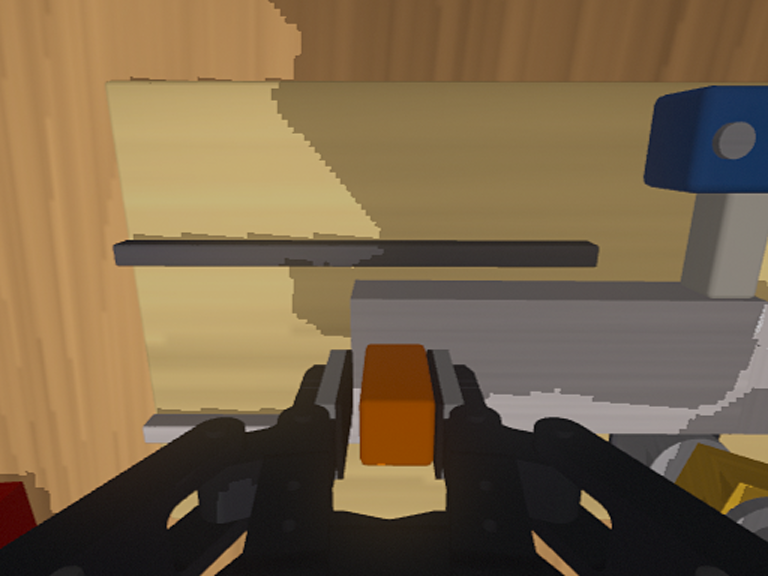

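jog_arm(
  motion=[0.002, 0.0002, 0, 0, 0, 0, 0.28, 0.004, 0.0003, 0, 0, 0, 0, 0.28, 0.006, 0.0005, 0.0001, 0, 0, 0, 0.28, 0.008, 0.0007, 0.0002, 0, -0.001, 0, 0.28, 0.0105, 0.0009, 0.0003, 0, -0.002, 0, 0.28, 0.013, 0.0011, 0.0004, 0, -0.003, 0, 0.28, 0.0155, 0.0013, 0.0005, 0, -0.003, 0, 0.28],
)

```text
time: 28.28
position: [0.5448, -0.0987, 0.0673]
tool_rot: [3.14, 0.002, 1.656]
wrist_force: [-4.1, -1.2, -2.0]
gripper_width: 0.279
```

```bash
python3 st.py
```

```text
28.2833 [ 0.54484 -0.09869  0.06732] [3.14045 0.00234 1.65553] F [-4.11069 -1.18237 -1.96822] M [-0.13091  0.67546 -0.05776] 0.2793481628190589 0.07296914813130104
```

jog_arm(
  motion=[0.002, 0.0002, 0.0001, 0, -0.001, 0, 0.28, 0.004, 0.0003, 0.0002, 0, -0.002, 0, 0.28, 0.006, 0.0005, 0.0003, 0, -0.002, 0, 0.28],
)

```text
time: 28.53
position: [0.5509, -0.0981, 0.0675]
tool_rot: [3.139, 0.002, 1.656]
wrist_force: [-3.8, -1.3, -1.6]
gripper_width: 0.282
```

```bash
python3 st.py
```

```text
28.5333 [ 0.55085 -0.09812  0.0675 ] [3.13879 0.00239 1.65556] F [-3.79521 -1.27429 -1.58792] M [-0.13082  0.71927  0.03084] 0.28177875585673606 0.05643087529595457
```

jog_arm(
  motion=[0.0015, 0.0001, -0.0001, 0, 0, 0, 0.28, 0.003, 0.0002, -0.0001, 0, 0, 0, 0.28, 0.0045, 0.0004, -0.0001, 0, 0, 0, 0.28],
)

```text
time: 28.78
position: [0.5555, -0.0977, 0.0674]
tool_rot: [3.139, 0.002, 1.656]
wrist_force: [-4.2, -0.7, -1.5]
gripper_width: 0.286
```

```bash
python3 st.py
```

```text
28.7833 [ 0.55545 -0.09772  0.06738] [3.13887 0.00238 1.65559] F [-4.19445 -0.70306 -1.52706] M [-0.12687  0.64759 -0.01985] 0.2861274233978451 0.03988381406892988
```

jog_arm(
  motion=[0.001, 0.0001, 0, 0, 0, 0, 0.28, 0.002, 0.0002, 0, 0, 0, 0, 0.28],
)

```text
time: 28.95
position: [0.5576, -0.0975, 0.0674]
tool_rot: [3.139, 0.002, 1.656]
wrist_force: [-3.0, -0.5, -2.0]
gripper_width: 0.278
```

```bash
python3 st.py
```

```text
28.95 [ 0.55757 -0.09752  0.06739] [3.13889 0.00239 1.6556 ] F [-2.95814 -0.50588 -1.97631] M [-0.08757  0.57503 -0.03201] 0.27768331810611036 0.024870235219593372
```

jog_arm(
  motion=[0.001, 0.0001, 0, 0, 0, 0, 0.28, 0.002, 0.0002, 0, 0, 0, 0, 0.28],
)

```text
time: 29.12
position: [0.5582, -0.0972, 0.0671]
tool_rot: [-3.141, 0.002, 1.656]
wrist_force: [-16.2, -3.8, 2.7]
gripper_width: 0.28
```

```bash
python3 st.py
```

```text
29.1167 [ 0.55817 -0.09721  0.06709] [-3.14144  0.00178  1.65579] F [-16.17897  -3.78762   2.67715] M [-0.75684  2.29897 -0.13823] 0.2795865376913565 0.029297562453011735
```

jog_arm(
  motion=[-0.0022, -0.0002, 0, 0, 0, 0, 0.35, -0.0022, -0.0002, 0, 0, 0, 0, 0.45, -0.0022, -0.0002, 0.008, 0, 0, 0, 0.5, -0.0022, -0.0002, 0.035, 0, 0, 0, 0.5, -0.0022, -0.0002, 0.075, 0, 0, 0, 0.5, -0.003, 0, 0.115, 0, 0, 0, 0.5, -0.02, 0, 0.15, 0, 0, 0, 0.5, -0.04, -0.03, 0.18, 0, 0, 0, 0.5],
)

```text
time: 29.78
position: [0.5215, -0.1217, 0.2476]
tool_rot: [3.138, 0.002, 1.658]
wrist_force: [1.3, -0.5, 0.9]
gripper_width: 0.505
```

jog_arm(
  motion=[0, -0.02, 0.01, 0, 0, 0, 0.5, 0, -0.03, 0.01, 0, 0, 0, 0.5, 0, -0.03, 0.01, 0, 0, 0, 0.5],
)

```text
time: 30.03
position: [0.5224, -0.1535, 0.2592]
tool_rot: [3.134, 0.004, 1.656]
wrist_force: [-0.2, -0.0, -0.8]
gripper_width: 0.501
```

```bash
python3 st.py; python3 look.py w21; python3 - <<'E'
from plant import optics
from h import *
d=load("w21");P=cloud(d)
print("h",rect(P,box(P,.6,.7,-.2,-.08,.139,.146)))
print("post",rect(P,box(P,.5,.6,-.16,-.02,.0735,.08)))
print("block",rect(P,box(P,.45,.70,-.124,-.06,.0345,.0375)))
s=optics.get_image("scene");crop(s,0,0,512,384,1.5,"pics/s21.png")
t=optics.get_image("top");P=cloud(t)
print("others", [rect(P,box(P,*b)) for b in [(.5,.7,-.45,-.28,.03,.1),(.36,.5,-.45,-.3,.05,.14),(.55,.7,.2,.36,.02,.08)]])
E
```

```text
30.0333 [ 0.52242 -0.15351  0.25917] [3.13402 0.00406 1.65646] F [-0.22187 -0.03636 -0.78536] M [-0.00023  0.02687 -0.01703] 0.5005934339340644 0.038909825061095145
w21 207 (array([ 644.1, -131.1]), array([30.1, 27.6]), 75.92, 207, np.float64(0.0659))
h (array([ 645.2, -131.3]), array([27.3, 28.2]), 87.21, 1176, np.float64(0.1416))
post (array([555.8, -97.8]), array([19.8, 19.2]), 4.84, 460, np.float64(0.0758))
block (array([620.6, -93.1]), array([162.1,  61.7]), 8.49, 6506, np.float64(0.036))
others [(array([0., 0.]), array([0., 0.]), 0.0, 0, np.float64(nan)), (array([0., 0.]), array([0., 0.]), 0.0, 0, np.float64(nan)), (array([614. , 276.9]), array([65.7, 70.1]), 0.53, 339, np.float64(0.0478))]
  return _methods._mean(a, axis=axis, dtype=dtype,
  ret = ret.dtype.type(ret / rcount)
```

View pics/w21.png

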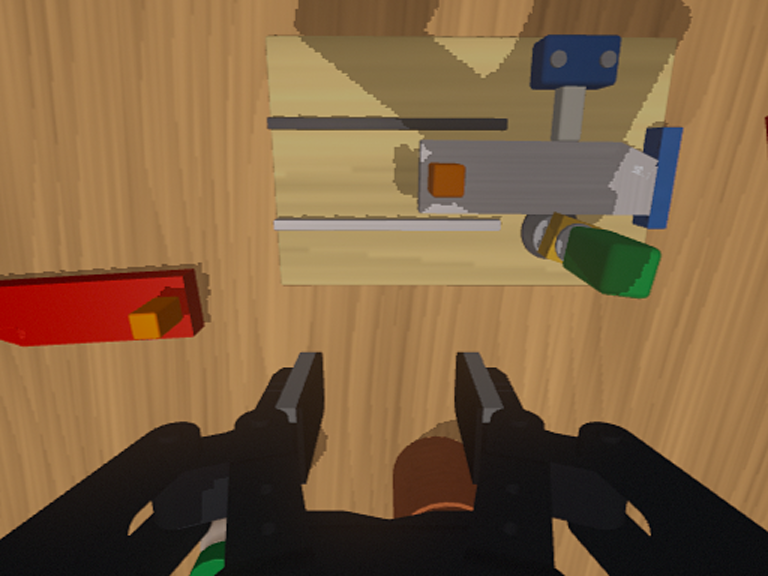

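View pics/s21.png

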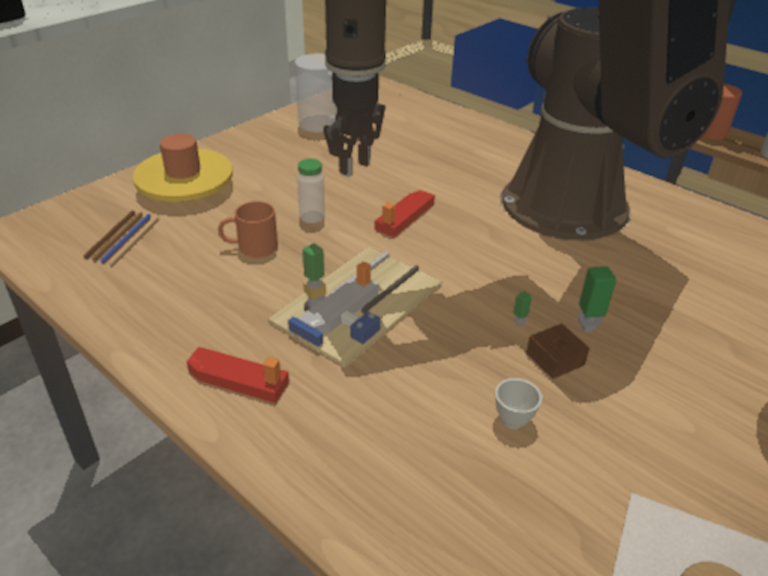

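All is in place: the block is flush on the fence at (655,185), the driver stands upright in the screw, and the mug, jar and bowl are undisturbed. Handing in.

```bash
python3 -c "
from plant import workorder
print(workorder.sign_off())"
```

```text
the job is handed in; nothing more can be done
None
```

The block is home against the blue fence, and the stop screw is backed off to a drag of about 5 N. I handed the job in at about 30 s of the 69 s allowed.

- **Pushing in:** I slid the block in by its post to the fence. It went in stiffly, with a drag of about 8.7 N.
- **Setting the screw:** I seated the driver and turned the screw counter-clockwise by about 1.08 rad. A trial pull and push still measured about 5.8–6.3 N, more than the 5.2 N I had predicted from the first push. I backed the screw off further, to about 1.27 rad in total.
- **Proof:** I drew the block back about 23 mm and pushed it home until the force rose at the fence. With vertical load allowed for, the pull averaged about 4.8 N and the push about 4.5 N. Single readings scattered from 3.7 to 5.7 N.
- **Last checks:** By camera, the post is within about 0.1 mm of its fence position. The block is flat and in line with the channel, and the driver stands upright in the screw. The bowl measured unmoved. The mug and jar were hidden from the top camera at the end, but the scene picture shows both standing where they were.
- **Off plan:** The block turned about 2.6° as the eccentric backed away, during the first trial draw. I straightened it before the final proof. While I held the post, the tool briefly pressed on or lifted the block by up to about 9 N. The fence contacts reached about 16 N.

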